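# Dry-stack a guitar bridge for gluing

## Robot

A 6-joint arm with a two-finger parallel gripper is mounted at the origin on the work surface. World frame = base frame: x ahead of the robot, y to its left, z up, the work surface at z = 0. Lengths are in m, angles in rad, forces in N, time in s.
With the tool pointing down it reaches from about 0.225 to 0.875 m from the base axis. Payload 3.4 kg.
Tool frame: the origin (TCP) lies between the finger pads; the fingertips stand 11 mm ahead of it and the grasp point (between the pads) lies 8 mm behind it (tips_ahead is the distance from the TCP to the fingertips, in m); z points along the fingers, x is the direction in which the jaws open and shut, and the axes are right-handed (so a half turn about z gives the same grasp; the last joint's range is limited). The gripper opens to 85 mm and grips with 20 to 120 N. Pads are 22 mm wide; open, the fingers measure 114 mm over their backs; the gripper's body (76 mm by 85 mm) begins 54 mm behind the grasp point. The pads swing forward as they close: fully open they stand 13 mm farther back than shut.
Start: joints at [0.984, 0.276, 1.505, -0, 1.361, -0.121], TCP at [0.258, 0.514, 0.242] pointing down, gripper open.
Joint ranges: [-2.89, 2.89], [-0.75, 2.08], [0.22, 2.7], [-1.18, 4.32], [0.11, 2.71], [-2.7, 2.7]. Speed limits (rad/s): [2.57, 2.57, 3.14, 3.14, 3.14, 3.14].

## Interface

Orientations are given as a unit quaternion [w, x, y, z].
In Python, from rig import get_state, get_image, sign_off, masks_of, tips_ahead gives the robot as it stands.
- The arm moves only by the tool play_rows, never from a script. Its argument "series" is a list of rows, each an object of numbers: "fingers": the closure, from -1 (fully open) to 1 (shut); "dx", "dy", "dz": the shift along the world's x, y, z in mm; "turn": the turn about the world's z in rad. A call has 1 to 20 rows; each row shifts and turns the pose as measured when the row begins; what a row does not reach is not made up. A row lasts 1/12 s, in which the tool goes at most 41.7 mm and 7.16 degrees, less where a joint would pass 70% of its speed; a pose out of reach is approached as far as the arm can. A call with a gripper value outside its range is refused whole. The fingers move at their own pace and stop on an object; "squeeze" is the grip in N (left out, the last holds). Time passes only in rows, so rows that do not move let the fingers close. It gives the time, the measured TCP pose, the force and the opening at its end, in the units of the state.
- get_state(): the state, without advancing time (a new reading comes with each control period).
- get_image(name): name is "scene" or "top"; returns a dict with "pixels" (480x640x3 uint8, red, green, blue), "vfov" (degrees; the focal length in pixels is half the picture's height over the tangent of half this angle, whatever the lens; pixels are square), "cx", "cy" (the principal point, pixels), "dist" ([k1, k2, p1, p2, k3] as OpenCV has them; the pictures are not rectified), "rvec" (rotation vector, rad) and "tvec" (3), from world to camera coordinates, as OpenCV has them. Camera axes: x right, y down, z forward; pixel columns grow to the right and rows downward; lengths in m; the calibration is good to about 2 mm. A picture is of the moment at which its call begins. There is no depth.
- sign_off(): hands the job in, once; it reports no verdict.
Trained networks look in a picture, given as the dict that the camera call returned (one of the last four; its "shot" number tells which), for a name from the list of things; names that differ only in an ending like _2 or _b are one class to them, and where a whole thing is asked for, a point or a joint stands for the part that bears it (a point fixed in the world has none). Each returns a list of dicts, best first, with "p" (0 to 1); they miss things now and then, are a little off and sometimes report something else, mostly with a low value. They report only what shows in the picture. A call takes as long as a camera call. They do not tell look-alikes from the thing itself.
- masks_of(picture, label): "region" (480x640 bool, what is visible of it) and "xy" ([column, row] in pixels, amid what is visible of it).
The state is a dict: "clock": time; "qpos": joint angles; "qd": joint speeds; "effort": joint torques, N m; "position": TCP position; "ee_rot": TCP orientation; "contact_force": force on the tool from outside, world axes, zero at the start; "moment": the same for the moment, N m; "width": finger opening in m.
Only numpy, scipy, OpenCV 4.12 (cv2) and the standard library are available. Lean on these libraries where they do the work, as an engineer would, in place of code of your own. Each camera call takes 0.05 s, during which the arm holds its last target. There are 200 camera calls.

## Task

Set up a guitar bridge for gluing, dry, as one stack centred on the gluing board, in this order from the bottom up: first the flat backing plate, lengthways on the board; on it the dark bridge; over the bridge the plywood caul, its channel straddling the bridge so that it sits fully home; last the iron weight, stood upright and gently on the caul. Centre each piece on the one below, the long pieces parallel to the board, and leave the glue bottle, the hammer and the tape where they are.

Things in the scene. Friction and masses are not known exactly. Their poses are not given: they have to be found in the camera images.
- board: Gluing board, fixed to the bench: dark wood 110 (x) x 180 (y) x 15 mm with a pale spruce panel 90 x 160 x 3 mm centred on top, so its top face is 18 mm above its origin. Origin: centre of the underside, on the bench top (z = 0); z up, y along its length. It does not move.
- pad: Backing plate: plain flat mid-brown wooden slab, 56 (x) x 150 (y) x 12 mm high, about 0.1 kg, loose, lying flat on the bench. Origin: centre of the underside; z up, y along its length. The two ends are alike.
- bridge: Guitar bridge, dark rosewood with a white saddle strip and six pin holes, about 0.05 kg, loose, lying flat on the bench: middle part 28 (x) x 76 (y) x 12 mm high, with a lower wing 24 x 31 x 7 mm high at each end, 136 mm long (y) over all. Origin: centre of the underside; z up, y along its length. It may point either way along the stack.
- caul: Loose plywood caul, channel down, 56 (x) x 84 (y) x 24 mm high, 0.08 kg. Channel 38 wide, 10 mm deep runs along y through its underside between two legs 9 mm thick; solid flat-topped above. Origin: centre of the underside, level with the feet; z up. Fully home over the bridge's middle the channel's roof rests on the bridge, feet 2 mm above the bridge's underside, 5 mm play each side.
- weight: Bare grey iron weight, upright and loose, 0.5 to 0.85 kg: round body 50 mm in diameter and 36 mm high, narrowing to a neck 18 mm in diameter (40 to 45 mm up), then a round knob 28 mm in diameter from 49 mm up to its flat top at 66 mm. Origin: centre of the underside; z up.
- glue: White glue bottle with an orange cap, 60 mm in diameter, 150 mm tall, standing on the bench well to the left. Not part of the job. Origin: centre of the underside.
- hammer: Small hammer with a pale wooden handle, 260 mm long, lying on the bench well to the right. Not part of the job. Origin: underside, x along the handle.
- tape: Yellow ring of tape, 56 mm in diameter, 20 mm high, lying flat on the bench beyond the work. Not part of the job. Origin: centre of the underside.
There are look-alikes about, which are no part of the job. What is meant by the pad is not turquoise, and is the larger of those in its own colour. Several things look just like the bridge: the one meant starts farthest from the robot's base.

How it is judged:
By the outcome, as a careful person would: the job done as asked, in the order asked, and still so for the second after the job is handed in, with the robot touching nothing.
It also fails if it takes over 112 s, if anything falls off the work surface, if the arm or the gripper's body presses on something with over 40 N, if the wrist force passes 120 N, or if a joint passes its speed limit or range.

## Working session

There is one attempt and no reset: what is moved stays moved. The work goes in short steps, Python scripts to look and compute and a tool call to move; the robot and the scene stay as the last step left them, time stands still between calls to the robot, and variables do not carry over. Pictures are saved under pics/ and viewed, about 12 in all and at most 16, crops included, and the job is handed in when it is done.

Besides the shell and the picture viewer there is one more tool, called after "Request:" as a command line: name --argument value ..., lists and objects as JSON in quotes. play_rows: Moves the arm, as the interface text tells. Its arguments: {"type":"object","properties":{"series":{"type":"array"},"squeeze":{"type":"number"}},"required":["series"]}

```bash
mkdir -p pics; ls
cat > h.py <<'E'
import numpy as np, cv2
from rig import *
def K(im):
    f=240/np.tan(np.radians(im["vfov"])/2); return np.array([[f,0,im["cx"]],[0,f,im["cy"]],[0,0,1.]])
def pix2w(im,pts,z):
    u=cv2.undistortPoints(np.float64(pts).reshape(-1,1,2),K(im),np.array(im["dist"],float)).reshape(-1,2)
    R=cv2.Rodrigues(np.float64(im["rvec"]))[0]; t=np.float64(im["tvec"]).ravel()
    c=-R.T@t; d=np.c_[u,np.ones(len(u))]@R
    return c+d*((z-c[2])/d[:,2])[:,None]
def w2pix(im,P):
    return cv2.projectPoints(np.float64(P).reshape(-1,1,3),np.float64(im["rvec"]),np.float64(im["tvec"]),K(im),np.array(im["dist"],float))[0].reshape(-1,2)
def save(im,n,crop=None,s=1):
    a=im["pixels"][:,:,::-1]
    if crop: a=a[crop[1]:crop[3],crop[0]:crop[2]]
    if s!=1: a=cv2.resize(a,None,fx=s,fy=s,interpolation=cv2.INTER_CUBIC)
    cv2.imwrite("pics/"+n+".png",a)
def rect(im,mask,z):
    c=max(cv2.findContours(mask.astype(np.uint8),0,cv2.CHAIN_APPROX_NONE)[0],key=len).reshape(-1,2)
    w=pix2w(im,c,z)[:,:2]
    r=cv2.minAreaRect((w*1000).astype(np.float32))
    (x,y),(a,b),t=r
    if a>b: L,S,ang=a,b,t
    else: L,S,ang=b,a,t+90
    return np.round([x,y,L,S,(ang+90)%180-90],1)   # ang: long axis direction deg from x
E
python3 - <<'E'
from h import *
for n in("top","scene"):
    im=get_image(n); save(im,n+"0")
    R=cv2.Rodrigues(np.float64(im["rvec"]))[0]; print(n,-R.T@np.float64(im["tvec"]).ravel(),im["vfov"],im["dist"])
    for l,z in dict(board=.018,pad=.012,bridge=.012,caul=.024,weight=.066,glue=.15,hammer=.02,tape=.02).items():
        for m in masks_of(im,l): print(l,round(m["p"],2),np.round(m["xy"]),m["region"].sum(),rect(im,m["region"],z))
print(get_state(),tips_ahead)
E
```

```text
pics
top [ 0.4800617  -0.00449313  1.30484963] 53.174902852505795 [0.03913547 0.         0.         0.         0.        ]
board 0.82 [223. 299.] 2840 [409.3 239.5 184.3 111.1  88.4]
pad 0.86 [314. 257.] 1204 [517.2  -1.3 148.4  59.3  88.7]
pad 0.7 [338. 204.] 1053 [655.5 -67.2 146.5  55.2  44.3]
pad 0.56 [305. 311.] 601 [377.1  29.6 109.7  40.8  -5.1]
bridge 0.84 [412. 342.] 521 [ 276.1 -254.2  135.3   27.6   70.3]
bridge 0.56 [406. 289.] 428 [ 422.  -249.8  131.4   27.8  -56.3]
caul 0.9 [224. 224.] 670 [611.8 243.8  83.1  60.2 -64.5]
caul 0.74 [225. 298.] 2771 [409.7 239.3 181.4 105.4  88.3]
glue 0.73 [138. 214.] 729 [622.1 419.7  86.   60.3  88.5]
hammer 0.73 [489. 204.] 1232 [ 618.6 -454.4  262.2   90.     1.1]
tape 0.76 [291. 160.] 222 [776.3  40.5  56.2  52.2  25. ]
scene [ 1.26245922 -0.49149706  0.69069522] 54.16530520753968 [-0.09177562  0.          0.          0.          0.        ]
board 0.95 [342. 202.] 1608 [419.  228.8 190.7 126.   87.9]
pad 0.87 [302. 295.] 1492 [660.8 -73.7 150.5  67.   45.4]
pad 0.72 [273. 221.] 416 [384.4  19.6 118.3  43.8  -3.4]
pad 0.58 [292. 250
[... 506 characters left out ...]
85.4  28.7  72.5  56.8 -49.3]
{'clock': 0.9, 'qpos': array([ 9.84022583e-01,  2.75862997e-01,  1.50489667e+00, -1.00062627e-05,
        1.36072861e+00, -1.20996920e-01]), 'qd': array([-0.00014391, -0.00030017,  0.00043193, -0.00017124, -0.00029395,
        0.00157097]), 'effort': array([-3.61972297e-04, -4.16636503e+01, -2.46105194e+01, -3.52080915e-04,
        1.64741409e-04,  8.01007303e-06]), 'position': array([0.25825929, 0.51375979, 0.24235046]), 'ee_rot': array([-1.73822507e-05,  8.51209475e-01,  5.24826092e-01,  4.94496516e-05]), 'contact_force': array([ 0.15611457,  0.8036071 , -0.34820145]), 'moment': array([-0.02863031, -0.00129926, -0.00977889]), 'width': 0.0856250838320947} 0.011
```

View pics/top0.png

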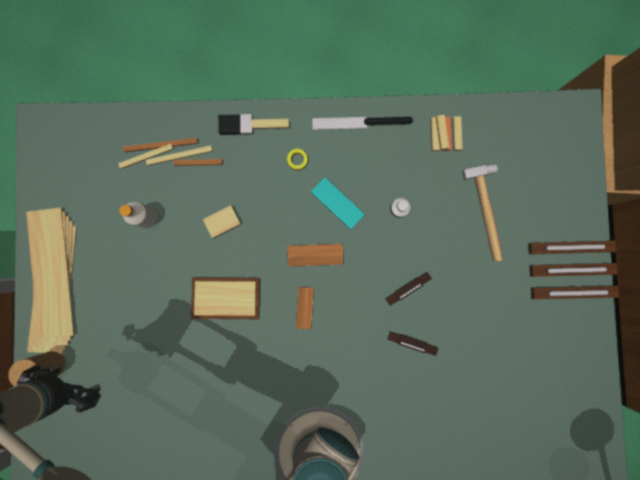

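View pics/scene0.png

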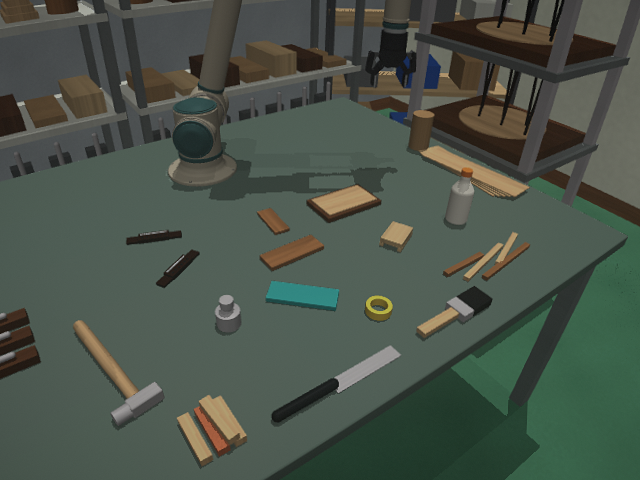

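The top view has image-up = +x and image-right = −y. It shows:
- **Board:** (225,298).
- **Pads:** the large brown one is at (315,255), the small brown one at (305,308), and the turquoise one at (338,203).
- **Bridges:** (409,288) and (412,343). The first is farther from the base, so it's the target.
- **Caul:** (222,221).
- **Weight:** (401,207).

The dark pieces at the right edge are bigger and the network doesn't report them. Next I'll refine the poses with silhouette fits in both cameras.

```bash
cat > fit.py <<'E'
from h import *
from scipy.optimize import minimize
def box(a,b,z0,z1,cy=0): return np.array([[x*a/2,cy+y*b/2,z] for x in(-1,1) for y in(-1,1) for z in(z0,z1)])/1000
def cyl(d,z0,z1):
    t=np.linspace(0,2*np.pi,24,endpoint=False); return np.vstack([np.c_[d/2*np.cos(t),d/2*np.sin(t),0*t+z] for z in(z0,z1)])/1000
M=dict(board=[box(110,180,0,15),box(90,160,15,18)],pad=[box(56,150,0,12)],bridge=[box(28,76,0,12),box(24,136,0,7)],
 caul=[box(56,84,0,24)],weight=[cyl(50,0,36),cyl(18,36,49),cyl(28,49,66)])
S=4
def sil(im,parts,p,z,win):
    c,s=np.cos(p[2]),np.sin(p[2]); R=np.array([[c,-s,0],[s,c,0],[0,0,1]]); x0,y0,w,h=win
    m=np.zeros((h*S,w*S),np.uint8)
    for P in parts:
        q=(w2pix(im,P@R.T+[p[0],p[1],z])-[x0,y0]+.5)*S-.5
        cv2.fillConvexPoly(m,np.round(cv2.convexHull(q.astype(np.float32))*16).astype(np.int32),1,shift=4)
    return cv2.resize(m.astype(np.float32),(w,h),interpolation=cv2.INTER_AREA)
def fit(name,obs,p0,z=0.):
    """obs: list of (im,mask); p0: x,y,yaw of y-axis-frame (m,m,rad)"""
    O=[]
    for im,m in obs:
        ys,xs=np.nonzero(m); x0,y0=max(xs.min()-12,0),max(ys.min()-12,0)
        win=(x0,y0,min(xs.max()+13,640)-x0,min(ys.max()+13,480)-y0)
        O.append((im,m[y0:y0+win[3],x0:x0+win[2]].astype(np.float32),win))
    f=lambda u:sum(np.abs(sil(im,M[name],[u[0]/100,u[1]/100,u[2]/10],z,w)-m).sum()/m.sum() for im,m,w in O)
    u0=np.array([p0[0]*100,p0[1]*100,p0[2]*10])
    r=minimize(f,u0,method="Nelder-Mead",options=dict(initial_simplex=[u0,u0+[.6,0,0],u0+[0,.6,0],u0+[0,0,.8]],xatol=.005,fatol=1e-4))
    return np.round([r.x[0]*10,r.x[1]*10,np.degrees(r.x[2]/10)],1),round(r.fun/len(O),3)
def nearest(im,name,xy,z=.01):
    best=None
    for m in masks_of(im,name):
        w=pix2w(im,[m["xy"]],z)[0,:2]; d=np.hypot(*(w-xy))
        if d<.06 and (best is None or d<best[0]): best=(d,m["region"])
    return None if best is None else best[1]
E
cat > a.py <<'E'
from fit import *
G=dict(board=(.409,.239,-1.6),pad=(.517,-.001,-1.3),bridge=(.422,-.25,33.7),caul=(.612,.244,25.5),weight=(.63,-.22,0))
ims={n:get_image(n) for n in("top","scene")}
for k,g in G.items():
    obs=[]
    for n,im in ims.items():
        m=nearest(im,k,g[:2],.02)
        if k=="weight" and n=="top":
            roi=np.zeros((480,640),bool); roi[190:225,385:418]=1
            h=im["pixels"].astype(int); m=roi&(h.max(2)-h.min(2)<14)&(h.max(2)>95)
            print("wt px",m.sum())
        if m is None: print(k,n,"none"); continue
        obs.append((im,m)); print(k,n,*fit(k,[(im,m)],(g[0],g[1],np.radians(g[2]))))
    if len(obs)>1: print(k,"BOTH",*fit(k,obs,(g[0],g[1],np.radians(g[2]))))
save(ims["top"],"top1",(190,190,430,310),3.3)
E
python3 a.py
```

```text
board top [410.1 240.9  -1.6] 0.069
board scene [406.8 239.   -2.2] 0.066
board BOTH [408.  239.3  -1.7] 0.072
pad top [517.7  -1.8   0.9] 0.065
pad scene [ 5.155e+02 -5.800e+00  5.000e-01] 0.1
pad BOTH [517.4  -3.6   1.1] 0.099
bridge top [ 421.4 -252.2   31.9] 0.139
bridge scene [ 419.5 -253.5   32. ] 0.148
bridge BOTH [ 420.2 -252.3   31.8] 0.162
caul top [613.1 247.   25.4] 0.045
caul scene [612.9 247.   21. ] 0.088
caul BOTH [613.  246.8  24. ] 0.077
wt px 342
weight top [ 641.2 -235.8    5.2] 0.125
weight scene [ 639.3 -236.9    2.3] 0.095
weight BOTH [ 640.6 -236.8    5. ] 0.117
```

View pics/top1.png

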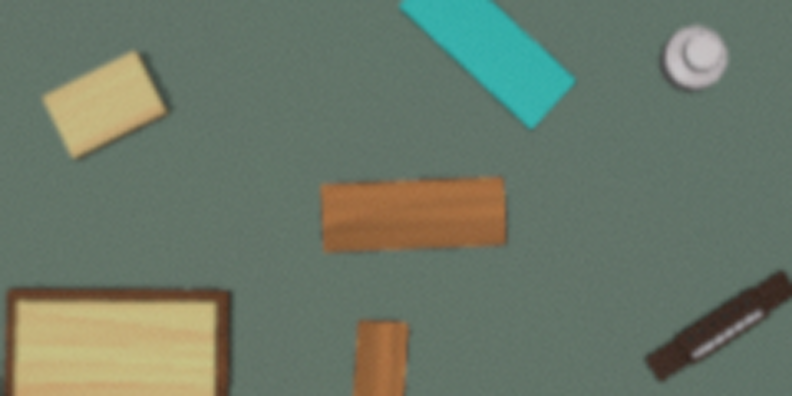

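The crop agrees with the fits: board corner at lower left, big brown pad at (415,215), bridge at (715,325), weight at (695,57). Moving to the pad now.

Request:
play_rows --series '[{"fingers": -1, "dx": 16.2, "dy": -32.3, "dz": 0, "turn": -0.068}, {"fingers": -1, "dx": 16.2, "dy": -32.3, "dz": 0, "turn": -0.068}, {"fingers": -1, "dx": 16.2, "dy": -32.3, "dz": 0, "turn": -0.068}, {"fingers": -1, "dx": 16.2, "dy": -32.3, "dz": 0, "turn": -0.068}, {"fingers": -1, "dx": 16.2, "dy": -32.3, "dz": 0, "turn": -0.068}, {"fingers": -1, "dx": 16.2, "dy": -32.3, "dz": 0, "turn": -0.068}, {"fingers": -1, "dx": 16.2, "dy": -32.3, "dz": 0, "turn": -0.068}, {"fingers": -1, "dx": 16.2, "dy": -32.3, "dz": 0, "turn": -0.068}, {"fingers": -1, "dx": 16.2, "dy": -32.3, "dz": 0, "turn": -0.068}, {"fingers": -1, "dx": 16.2, "dy": -32.3, "dz": 0, "turn": -0.068}, {"fingers": -1, "dx": 16.2, "dy": -32.3, "dz": 0, "turn": -0.068}, {"fingers": -1, "dx": 16.2, "dy": -32.3, "dz": 0, "turn": -0.068}, {"fingers": -1, "dx": 16.2, "dy": -32.3, "dz": 0, "turn": -0.068}, {"fingers": -1, "dx": 16.2, "dy": -32.3, "dz": 0, "turn": -0.068}, {"fingers": -1, "dx": 16.2, "dy": -32.3, "dz": 0, "turn": -0.068}, {"fingers": -1, "dx": 16.2, "dy": -32.3, "dz": 0, "turn": -0.068}, {"fingers": -1, "dx": 0, "dy": 0, "dz": 0, "turn": 0}]' --squeeze 40

```text
clock: 2.92
position: [0.5251, -0.0263, 0.2444]
ee_rot: [0.001, 1.0, -0.015, 0.008]
contact_force: [0.4, 0.8, -0.2]
width: 0.0854
```

Request:
play_rows --series '[{"fingers": -1, "dx": -3, "dy": 8, "dz": -25, "turn": 0.016}, {"fingers": -1, "dx": -3, "dy": 8, "dz": -25, "turn": 0.016}, {"fingers": -1, "dx": -2, "dy": 7, "dz": -25, "turn": 0.015}, {"fingers": -1, "dx": 0, "dy": 0, "dz": -25, "turn": 0}, {"fingers": -1, "dx": 0, "dy": 0, "dz": -25, "turn": 0}, {"fingers": -1, "dx": 0, "dy": 0, "dz": -25, "turn": 0}, {"fingers": -1, "dx": 0, "dy": 0, "dz": -20, "turn": 0}, {"fingers": -1, "dx": 0, "dy": 0, "dz": -10, "turn": 0}, {"fingers": -1, "dx": 0, "dy": 0, "dz": 0, "turn": 0}, {"fingers": -1, "dx": 0, "dy": 0, "dz": 0, "turn": 0}]'

```text
clock: 3.75
position: [0.5182, -0.0041, 0.0596]
ee_rot: [0.001, 1.0, 0.008, 0.012]
contact_force: [0.6, 0.7, -0.5]
width: 0.0859
```

Request:
play_rows --series '[{"fingers": -1, "dx": 0, "dy": 0, "dz": -15, "turn": 0}, {"fingers": -1, "dx": 0, "dy": 0, "dz": -15, "turn": 0}, {"fingers": -1, "dx": 0, "dy": 0, "dz": -8, "turn": 0}, {"fingers": -1, "dx": 0, "dy": 0, "dz": -5, "turn": 0}, {"fingers": -1, "dx": 0, "dy": 0, "dz": 0, "turn": 0}, {"fingers": -1, "dx": 0, "dy": 0, "dz": 0, "turn": 0}]'

```text
clock: 4.25
position: [0.5231, -0.0038, 0.0208]
ee_rot: [0.001, 1.0, 0.008, 0.017]
contact_force: [-1.0, 0.0, 0.5]
width: 0.0855
```

Run:
```python
from h import *
im=get_image("scene"); save(im,"s2",(190,150,390,300),4)
s=get_state(); print(s["ee_rot"],s["position"],tips_ahead)
```

```text
[0.00143926 0.99980995 0.00828789 0.01758674] [ 0.52318093 -0.00382792  0.02091145] 0.011
```

View pics/s2.png

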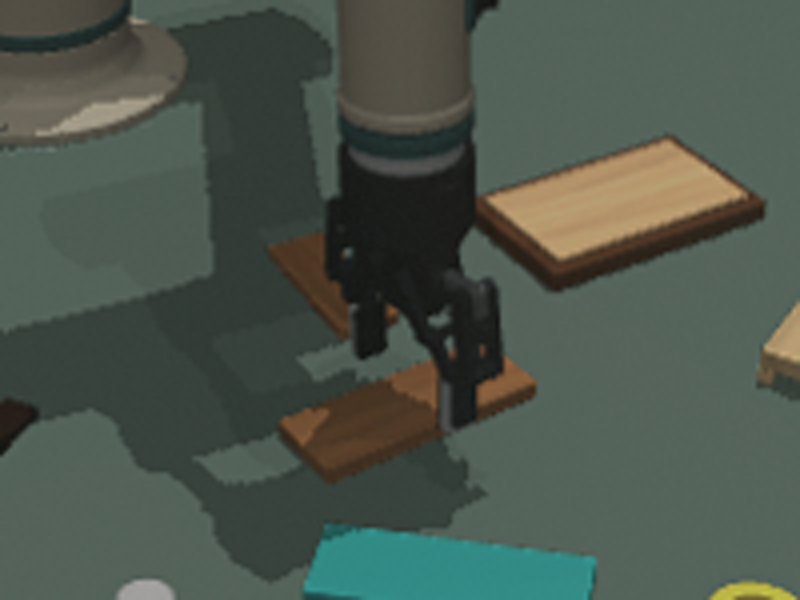

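Request:
play_rows --series '[{"fingers": -1, "dx": -4, "dy": 1, "dz": -4, "turn": 0}, {"fingers": -1, "dx": -3, "dy": 0, "dz": -3, "turn": 0}, {"fingers": -1, "dx": 0, "dy": 0, "dz": 0, "turn": 0}, {"fingers": 0.2, "dx": 0, "dy": 0, "dz": 0, "turn": 0}, {"fingers": 0.2, "dx": 0, "dy": 0, "dz": 0, "turn": 0}, {"fingers": 0.2, "dx": 0, "dy": 0, "dz": 0, "turn": 0}, {"fingers": 0.2, "dx": 0, "dy": 0, "dz": 0, "turn": 0}, {"fingers": 0.2, "dx": 0, "dy": 0, "dz": 0, "turn": 0}, {"fingers": 0.2, "dx": 0, "dy": 0, "dz": 0, "turn": 0}]'

```text
clock: 5.05
position: [0.5168, -0.003, 0.0163]
ee_rot: [0.002, 1.0, 0.008, 0.02]
contact_force: [0.1, -0.1, -1.5]
width: 0.0541
```

Request:
play_rows --series '[{"fingers": 0.5, "dx": 0, "dy": 0, "dz": 0, "turn": 0}, {"fingers": 0.5, "dx": 0, "dy": 0, "dz": 0, "turn": 0}, {"fingers": 0.5, "dx": 0, "dy": 0, "dz": 0, "turn": 0}]'

```text
clock: 5.3
position: [0.5168, -0.003, 0.0161]
ee_rot: [0.002, 1.0, 0.008, 0.02]
contact_force: [-0.3, -0.0, 1.5]
width: 0.0542
```

Request:
play_rows --series '[{"fingers": 0.5, "dx": 0, "dy": 0, "dz": 10, "turn": 0}, {"fingers": 0.5, "dx": 0, "dy": 0, "dz": 10, "turn": 0}, {"fingers": 0.5, "dx": 0, "dy": 0, "dz": 10, "turn": 0}, {"fingers": 0.5, "dx": 0, "dy": 0, "dz": 10, "turn": 0}, {"fingers": 0.5, "dx": 0, "dy": 0, "dz": 10, "turn": 0}, {"fingers": 0.5, "dx": 0, "dy": 0, "dz": 0, "turn": 0}]'

```text
clock: 5.8
position: [0.515, -0.0028, 0.0661]
ee_rot: [0.001, 1.0, 0.008, 0.017]
contact_force: [1.3, -0.4, -1.6]
width: 0.0537
```

Run:
```python
from h import *
im=get_image("scene"); save(im,"s3",(190,150,390,300),4)
s=get_state(); print(s["ee_rot"],s["position"],tips_ahead,s["width"])
```

```text
[0.00130692 0.99982835 0.00824786 0.01653891] [ 0.51446164 -0.00267487  0.06526908] 0.011 0.054110556689817256
```

View pics/s3.png

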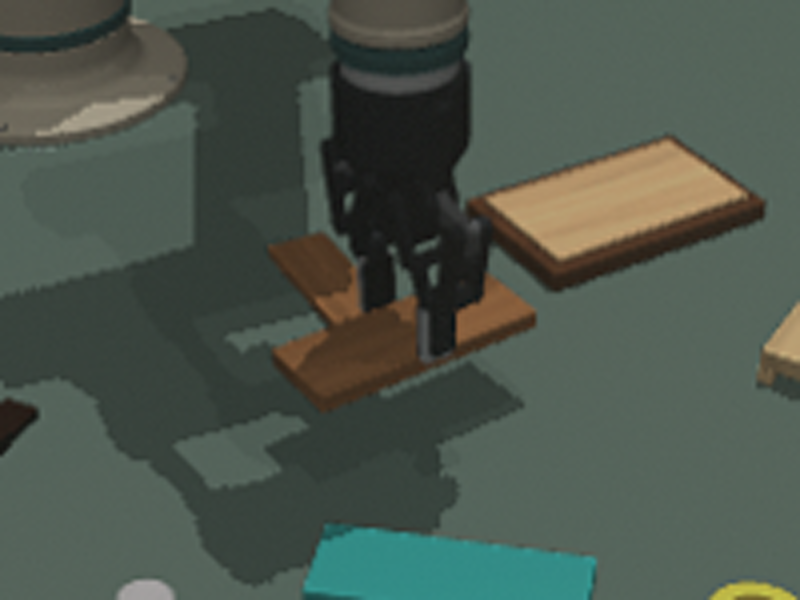

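The pad is held and level enough, clear of the bench. Carrying it over the board.

Request:
play_rows --series '[{"fingers": 0.5, "dx": 0, "dy": 5, "dz": 8, "turn": 0}, {"fingers": 0.5, "dx": -5, "dy": 10, "dz": 8, "turn": -0.004}, {"fingers": 0.5, "dx": -8.5, "dy": 18, "dz": 3, "turn": -0.004}, {"fingers": 0.5, "dx": -8.5, "dy": 19.5, "dz": 0, "turn": -0.004}, {"fingers": 0.5, "dx": -8.5, "dy": 19.5, "dz": 0, "turn": -0.004}, {"fingers": 0.5, "dx": -8.5, "dy": 19.5, "dz": 0, "turn": -0.004}, {"fingers": 0.5, "dx": -8.5, "dy": 19.5, "dz": 0, "turn": -0.004}, {"fingers": 0.5, "dx": -8.5, "dy": 19.5, "dz": 0, "turn": -0.004}, {"fingers": 0.5, "dx": -8.5, "dy": 19.5, "dz": 0, "turn": -0.004}, {"fingers": 0.5, "dx": -8.5, "dy": 19.5, "dz": 0, "turn": -0.004}, {"fingers": 0.5, "dx": -8.5, "dy": 19.5, "dz": 0, "turn": -0.004}, {"fingers": 0.5, "dx": -8.5, "dy": 19.5, "dz": 0, "turn": -0.004}, {"fingers": 0.5, "dx": -8.5, "dy": 15, "dz": 0, "turn": 0}, {"fingers": 0.5, "dx": -5, "dy": 8, "dz": 0, "turn": 0}, {"fingers": 0.5, "dx": 0, "dy": 0, "dz": 0, "turn": 0}, {"fingers": 0.5, "dx": 0, "dy": 0, "dz": 0, "turn": 0}]'

```text
clock: 7.18
position: [0.3934, 0.2467, 0.086]
ee_rot: [0.001, 1.0, -0.016, 0.011]
contact_force: [0.4, -0.4, -0.7]
width: 0.0542
```

```bash
cat > st.py <<'E'
from h import *
from scipy.spatial.transform import Rotation as Rn
s=get_state(); w,x,y,z=s["ee_rot"]; R=Rn.from_quat([x,y,z,w]).as_matrix()
print("t",round(s["clock"],2),"pos",np.round(s["position"]*1000,1),"yaw",round(np.degrees(np.arctan2(R[1,0],R[0,0])),2),"zax",np.round(R[:,2],3),"F",np.round(s["contact_force"],1),"w",round(s["width"]*1000,1),"q",np.round(s["qpos"],2))
E
python3 st.py
```

```text
t 7.18 pos [393.4 246.7  86. ] yaw -1.84 zax [ 0.022 -0.001 -1.   ] F [ 0.4 -0.4 -0.7] w 54.2 q [ 0.42  0.25  1.98 -0.01  0.89  0.46]
```

Request:
play_rows --series '[{"fingers": 0.5, "dx": 4, "dy": -2, "dz": -10, "turn": 0}, {"fingers": 0.5, "dx": 4, "dy": -2, "dz": -10, "turn": 0}, {"fingers": 0.5, "dx": 3, "dy": -2, "dz": -9, "turn": 0}, {"fingers": 0.5, "dx": 0, "dy": -1, "dz": -7, "turn": 0}, {"fingers": 0.5, "dx": 0, "dy": 0, "dz": -5, "turn": 0}, {"fingers": 0.5, "dx": 0, "dy": 0, "dz": 0, "turn": 0}, {"fingers": 0.5, "dx": 0, "dy": 0, "dz": 0, "turn": 0}]'

```text
clock: 7.77
position: [0.4059, 0.2361, 0.0406]
ee_rot: [0.001, 1.0, -0.018, 0.011]
contact_force: [0.1, 0.1, -0.9]
width: 0.054
```

```bash
python3 st.py
```

```text
t 7.77 pos [405.9 236.1  40.6] yaw -2.05 zax [ 0.021 -0.003 -1.   ] F [ 0.1  0.1 -0.9] w 54.0 q [ 0.39  0.33  2.03 -0.02  0.77  0.43]
```

Request:
play_rows --series '[{"fingers": 0.5, "dx": 2.5, "dy": 3.5, "dz": 0, "turn": 0.005}, {"fingers": 0.5, "dx": 0, "dy": 0, "dz": 0, "turn": 0}, {"fingers": 0.5, "dx": 0, "dy": 0, "dz": -2.5, "turn": 0}, {"fingers": 0.5, "dx": 0, "dy": 0, "dz": -2, "turn": 0}, {"fingers": 0.5, "dx": 0, "dy": 0, "dz": -1.5, "turn": 0}, {"fingers": 0.5, "dx": 0, "dy": 0, "dz": 0, "turn": 0}]'

```text
clock: 8.27
position: [0.4096, 0.2405, 0.035]
ee_rot: [0.001, 1.0, -0.015, 0.012]
contact_force: [-0.1, 0.2, -0.8]
width: 0.0537
```

```bash
python3 st.py
```

```text
t 8.27 pos [409.6 240.5  35. ] yaw -1.74 zax [ 0.024 -0.002 -1.   ] F [-0.1  0.2 -0.8] w 53.7 q [ 0.39  0.34  2.02 -0.02  0.76  0.43]
```

Request:
play_rows --series '[{"fingers": 0.5, "dx": -1, "dy": -0.5, "dz": -1, "turn": 0}, {"fingers": 0.5, "dx": 0, "dy": 0, "dz": 0, "turn": 0}, {"fingers": -1, "dx": 0, "dy": 0, "dz": 0, "turn": 0}, {"fingers": -1, "dx": 0, "dy": 0, "dz": 0, "turn": 0}, {"fingers": -1, "dx": 0, "dy": 0, "dz": 0, "turn": 0}, {"fingers": -1, "dx": 0, "dy": 0, "dz": 0, "turn": 0}, {"fingers": -1, "dx": 0, "dy": 0, "dz": 0, "turn": 0}, {"fingers": -1, "dx": 0, "dy": 0, "dz": 10, "turn": 0}, {"fingers": -1, "dx": 0, "dy": 0, "dz": 15, "turn": 0}, {"fingers": -1, "dx": 0, "dy": 0, "dz": 20, "turn": 0}, {"fingers": -1, "dx": 0, "dy": -20, "dz": 15, "turn": 0.04}, {"fingers": -1, "dx": 0, "dy": -30, "dz": 10, "turn": 0.04}, {"fingers": -1, "dx": 0, "dy": -30, "dz": 0, "turn": 0.04}, {"fingers": -1, "dx": 0, "dy": -30, "dz": 0, "turn": 0.04}, {"fingers": -1, "dx": 0, "dy": -30, "dz": 0, "turn": 0.04}, {"fingers": -1, "dx": 0, "dy": -30, "dz": 0, "turn": 0.04}, {"fingers": -1, "dx": 0, "dy": -30, "dz": 0, "turn": 0.04}, {"fingers": -1, "dx": 0, "dy": -30, "dz": 0, "turn": 0.04}, {"fingers": -1, "dx": 0, "dy": -30, "dz": 0, "turn": 0.04}, {"fingers": -1, "dx": 0, "dy": -30, "dz": 0, "turn": 0.04}]'

```text
clock: 9.93
position: [0.4082, -0.0565, 0.1091]
ee_rot: [-0.002, 0.98, 0.199, 0.016]
contact_force: [1.1, -0.1, 0.2]
width: 0.0856
```

```bash
python3 st.py
cat > chk.py <<'E'
import sys
from fit import *
n=sys.argv[1]; ims={k:get_image(k) for k in("top","scene")}
zs=dict(board=0,pad=.018,bridge=.030,caul=.032,weight=.056)
for a in sys.argv[2:]:
    for k,im in ims.items():
        m=nearest(im,a,(.409,.24),.03)
        print(a,k,None if m is None else fit(a,[(im,m)],(.409,.24,-.03),zs[a]))
A=cv2.resize(ims["top"]["pixels"][255:345,170:290],None,fx=4,fy=4,interpolation=2); B=cv2.resize(ims["scene"]["pixels"][150:240,290:390],None,fx=3.2,fy=4,interpolation=2)
cv2.imwrite("pics/%s.png"%n,np.hstack([A,B])[:,:,::-1])
E
python3 chk.py c1 board pad
```

```text
t 9.93 pos [408.2 -56.5 109.1] yaw 22.99 zax [ 0.03   0.011 -0.999] F [ 1.1 -0.1  0.2] w 85.6 q [-0.32  0.15  2.06  0.02  0.91 -0.74]
board top None
board scene None
pad top (array([408.8, 241.5,  -1.6]), np.float64(0.05))
pad scene (array([407.2, 239.8,   1.4]), np.float64(0.078))
```

View pics/c1.png

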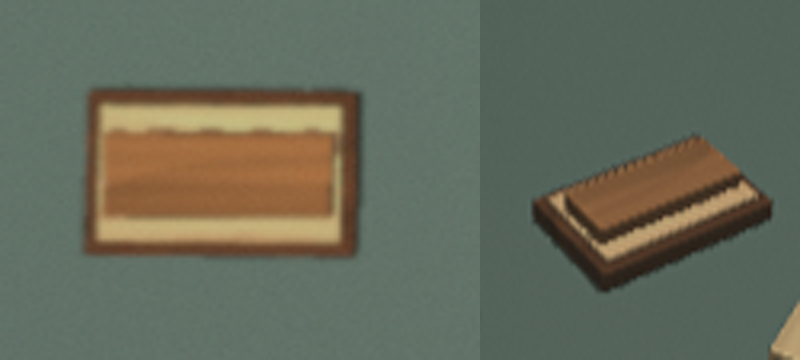

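The pad lies centred on the board in both views: the fits differ from the board's by about 1 mm, and the yaw matches. Next, the bridge.

Request:
play_rows --series '[{"fingers": -1, "dx": 1.2, "dy": -19, "dz": 0, "turn": 0.015}, {"fingers": -1, "dx": 1.2, "dy": -19, "dz": 0, "turn": 0.015}, {"fingers": -1, "dx": 1.2, "dy": -19, "dz": 0, "turn": 0.015}, {"fingers": -1, "dx": 1.2, "dy": -19, "dz": 0, "turn": 0.015}, {"fingers": -1, "dx": 1.2, "dy": -19, "dz": 0, "turn": 0.015}, {"fingers": -1, "dx": 1.2, "dy": -19, "dz": -5, "turn": 0.015}, {"fingers": -1, "dx": 1.2, "dy": -19, "dz": -10, "turn": 0.015}, {"fingers": -1, "dx": 1.2, "dy": -19, "dz": -10, "turn": 0.015}, {"fingers": -1, "dx": 1.2, "dy": -17, "dz": -10, "turn": 0.015}, {"fingers": -1, "dx": 0, "dy": -6, "dz": -10, "turn": 0.005}, {"fingers": -1, "dx": 0, "dy": 0, "dz": 0, "turn": 0}, {"fingers": -1, "dx": 0, "dy": 0, "dz": 0, "turn": 0}]'

```text
clock: 11.23
position: [0.4216, -0.2171, 0.0615]
ee_rot: [-0.007, 0.959, 0.284, 0.015]
contact_force: [-0.5, 1.1, -0.2]
width: 0.0854
```

```bash
python3 st.py
```

```text
t 11.23 pos [ 421.6 -217.1   61.5] yaw 33.03 zax [ 0.025  0.021 -0.999] F [-0.5  1.1 -0.2] w 85.4 q [-0.65  0.3   1.99  0.04  0.84 -1.25]
```

Request:
play_rows --series '[{"fingers": -1, "dx": -0.5, "dy": -12, "dz": -4, "turn": -0.01}, {"fingers": -1, "dx": -0.5, "dy": -12, "dz": -4, "turn": -0.01}, {"fingers": -1, "dx": 0, "dy": -9, "dz": -4, "turn": 0}, {"fingers": -1, "dx": 0, "dy": 0, "dz": -8, "turn": 0}, {"fingers": -1, "dx": 0, "dy": 0, "dz": -8, "turn": 0}, {"fingers": -1, "dx": 0, "dy": 0, "dz": -6, "turn": 0}, {"fingers": -1, "dx": 0, "dy": 0, "dz": 0, "turn": 0}, {"fingers": -1, "dx": 0, "dy": 0, "dz": 0, "turn": 0}]'

```text
clock: 11.9
position: [0.4205, -0.2495, 0.025]
ee_rot: [-0.007, 0.961, 0.275, 0.015]
contact_force: [0.7, -0.1, -0.6]
width: 0.0854
```

```bash
python3 st.py
```

```text
t 11.9 pos [ 420.5 -249.5   25. ] yaw 31.94 zax [ 0.025  0.022 -0.999] F [ 0.7 -0.1 -0.6] w 85.4 q [-0.7   0.38  2.    0.05  0.77 -1.29]
```

Request:
play_rows --series '[{"fingers": -1, "dx": 0, "dy": -3, "dz": -5, "turn": 0}, {"fingers": -1, "dx": 0, "dy": 0, "dz": -4, "turn": 0}, {"fingers": -1, "dx": 0, "dy": 0, "dz": 0, "turn": 0}, {"fingers": 0.6, "dx": 0, "dy": 0, "dz": 0, "turn": 0}, {"fingers": 0.6, "dx": 0, "dy": 0, "dz": 0, "turn": 0}, {"fingers": 0.6, "dx": 0, "dy": 0, "dz": 0, "turn": 0}, {"fingers": 0.6, "dx": 0, "dy": 0, "dz": 0, "turn": 0}, {"fingers": 0.6, "dx": 0, "dy": 0, "dz": 0, "turn": 0}, {"fingers": 0.6, "dx": 0, "dy": 0, "dz": 0, "turn": 0}, {"fingers": 0.8, "dx": 0, "dy": 0, "dz": 0, "turn": 0}, {"fingers": 0.8, "dx": 0, "dy": 0, "dz": 0, "turn": 0}]'

```text
clock: 12.82
position: [0.421, -0.2524, 0.0161]
ee_rot: [-0.006, 0.961, 0.276, 0.016]
contact_force: [-0.1, -0.6, -0.1]
width: 0.0264
```

```bash
python3 st.py
```

```text
t 12.82 pos [ 421.  -252.4   16.1] yaw 31.99 zax [ 0.027  0.021 -0.999] F [-0.1 -0.6 -0.1] w 26.4 q [-0.71  0.39  2.    0.05  0.74 -1.3 ]
```

Request:
play_rows --series '[{"fingers": 0.8, "dx": 0, "dy": 0, "dz": 10, "turn": 0}, {"fingers": 0.8, "dx": 0, "dy": 0, "dz": 14, "turn": 0}, {"fingers": 0.8, "dx": 0, "dy": 0, "dz": 14, "turn": 0}, {"fingers": 0.8, "dx": 0, "dy": 5, "dz": 14, "turn": 0}, {"fingers": 0.8, "dx": 0, "dy": 15, "dz": 14, "turn": -0.02}, {"fingers": 0.8, "dx": -1, "dy": 25, "dz": 6, "turn": -0.04}, {"fingers": 0.8, "dx": -1, "dy": 30, "dz": 0, "turn": -0.04}, {"fingers": 0.8, "dx": -1, "dy": 30, "dz": 0, "turn": -0.04}, {"fingers": 0.8, "dx": -1, "dy": 30, "dz": 0, "turn": -0.04}, {"fingers": 0.8, "dx": -1, "dy": 30, "dz": 0, "turn": -0.04}, {"fingers": 0.8, "dx": -1, "dy": 30, "dz": 0, "turn": -0.04}, {"fingers": 0.8, "dx": -1, "dy": 30, "dz": 0, "turn": -0.04}, {"fingers": 0.8, "dx": -1, "dy": 30, "dz": 0, "turn": -0.04}, {"fingers": 0.8, "dx": -1, "dy": 30, "dz": 0, "turn": -0.04}, {"fingers": 0.8, "dx": -1, "dy": 30, "dz": 0, "turn": -0.04}, {"fingers": 0.8, "dx": -1, "dy": 30, "dz": 0, "turn": -0.04}, {"fingers": 0.8, "dx": -1, "dy": 30, "dz": 0, "turn": -0.04}, {"fingers": 0.8, "dx": 0, "dy": 20, "dz": 0, "turn": -0.03}, {"fingers": 0.8, "dx": 0, "dy": 10, "dz": 0, "turn": 0}, {"fingers": 0.8, "dx": 0, "dy": 0, "dz": 0, "turn": 0}]'

```text
clock: 14.48
position: [0.4057, 0.1687, 0.0918]
ee_rot: [-0.001, 1.0, -0.003, 0.02]
contact_force: [0.4, -0.3, -0.3]
width: 0.0269
```

```bash
python3 st.py
```

```text
t 14.48 pos [405.7 168.7  91.8] yaw -0.3 zax [ 0.039  0.001 -0.999] F [ 0.4 -0.3 -0.3] w 26.9 q [ 0.24  0.2   2.04 -0.01  0.86  0.25]
```

Request:
play_rows --series '[{"fingers": 0.8, "dx": 1, "dy": 15, "dz": 0, "turn": -0.008}, {"fingers": 0.8, "dx": 1, "dy": 20, "dz": 0, "turn": -0.008}, {"fingers": 0.8, "dx": 1, "dy": 18, "dz": 0, "turn": -0.009}, {"fingers": 0.8, "dx": 0, "dy": 14, "dz": -5, "turn": 0}, {"fingers": 0.8, "dx": 0, "dy": 3, "dz": -10, "turn": 0}, {"fingers": 0.8, "dx": 0, "dy": 0, "dz": -10, "turn": 0}, {"fingers": 0.8, "dx": 0, "dy": 0, "dz": -8, "turn": 0}, {"fingers": 0.8, "dx": 0, "dy": 0, "dz": 0, "turn": 0}, {"fingers": 0.8, "dx": 0, "dy": 0, "dz": 0, "turn": 0}]'

```text
clock: 15.23
position: [0.4088, 0.237, 0.0572]
ee_rot: [0.001, 1.0, -0.015, 0.019]
contact_force: [0.5, 0.3, -0.1]
width: 0.0267
```

```bash
python3 st.py
```

```text
t 15.23 pos [408.8 237.   57.2] yaw -1.76 zax [ 0.039 -0.003 -0.999] F [ 0.5  0.3 -0.1] w 26.7 q [ 0.39  0.3   2.01 -0.02  0.8   0.44]
```

Request:
play_rows --series '[{"fingers": 0.8, "dx": -0.5, "dy": 2.5, "dz": -4, "turn": 0}, {"fingers": 0.8, "dx": 0, "dy": 0, "dz": -3, "turn": 0}, {"fingers": 0.8, "dx": 0, "dy": 0, "dz": -2, "turn": 0}, {"fingers": 0.8, "dx": 0, "dy": 0, "dz": 0, "turn": 0}, {"fingers": 0.8, "dx": 0, "dy": 0, "dz": 0, "turn": 0}]'

```text
clock: 15.65
position: [0.4091, 0.2384, 0.0483]
ee_rot: [0.001, 1.0, -0.017, 0.02]
contact_force: [0.4, -0.4, 0.6]
width: 0.0269
```

```bash
python3 st.py
```

```text
t 15.65 pos [409.1 238.4  48.3] yaw -1.89 zax [ 0.04  -0.003 -0.999] F [ 0.4 -0.4  0.6] w 26.9 q [ 0.39  0.31  2.02 -0.03  0.77  0.45]
```

Request:
play_rows --series '[{"fingers": 0.8, "dx": -0.5, "dy": 1.5, "dz": -1, "turn": 0.002}, {"fingers": 0.8, "dx": 0, "dy": 0, "dz": -1, "turn": 0}, {"fingers": 0.8, "dx": 0, "dy": 0, "dz": 0, "turn": 0}, {"fingers": 0.3, "dx": 0, "dy": 0, "dz": 0, "turn": 0}, {"fingers": -0.2, "dx": 0, "dy": 0, "dz": 0, "turn": 0}, {"fingers": -1, "dx": 0, "dy": 0, "dz": 0, "turn": 0}, {"fingers": -1, "dx": 0, "dy": 0, "dz": 0, "turn": 0}, {"fingers": -1, "dx": 0, "dy": 0, "dz": 0, "turn": 0}, {"fingers": -1, "dx": 0, "dy": 0, "dz": 10, "turn": 0}, {"fingers": -1, "dx": 0, "dy": 0, "dz": 15, "turn": 0}, {"fingers": -1, "dx": 0, "dy": 0, "dz": 20, "turn": 0}, {"fingers": -1, "dx": 10, "dy": 0, "dz": 20, "turn": 0.04}, {"fingers": -1, "dx": 20, "dy": 0, "dz": 10, "turn": 0.05}, {"fingers": -1, "dx": 25, "dy": 0, "dz": 0, "turn": 0.05}, {"fingers": -1, "dx": 25, "dy": 0, "dz": 0, "turn": 0.05}, {"fingers": -1, "dx": 25, "dy": 0, "dz": 0, "turn": 0.05}, {"fingers": -1, "dx": 25, "dy": 0, "dz": 0, "turn": 0.05}, {"fingers": -1, "dx": 25, "dy": 0, "dz": 0, "turn": 0.05}, {"fingers": -1, "dx": 20, "dy": 0, "dz": 0, "turn": 0.05}, {"fingers": -1, "dx": 0, "dy": 0, "dz": 0, "turn": 0}]'

```text
clock: 17.32
position: [0.5883, 0.2389, 0.1264]
ee_rot: [-0.001, 0.982, 0.189, 0.021]
contact_force: [-0.2, 0.1, -0.0]
width: 0.0855
```

```bash
python3 st.py
```

```text
t 17.32 pos [588.3 238.9 126.4] yaw 21.85 zax [ 0.04   0.01  -0.999] F [-0.2  0.1 -0. ] w 85.5 q [ 0.28  0.42  1.58 -0.    1.1  -0.1 ]
```

```bash
python3 chk.py c2 bridge pad
```

```text
bridge top (array([408.4, 240.1,  -3.1]), np.float64(1.037))
bridge scene (array([407.1, 238.2,  -2.5]), np.float64(0.091))
pad top (array([408.5, 240.7,  -1.8]), np.float64(1.989))
pad scene (array([407.7, 238.8,  -1.5]), np.float64(1.117))
```

View pics/c2.png

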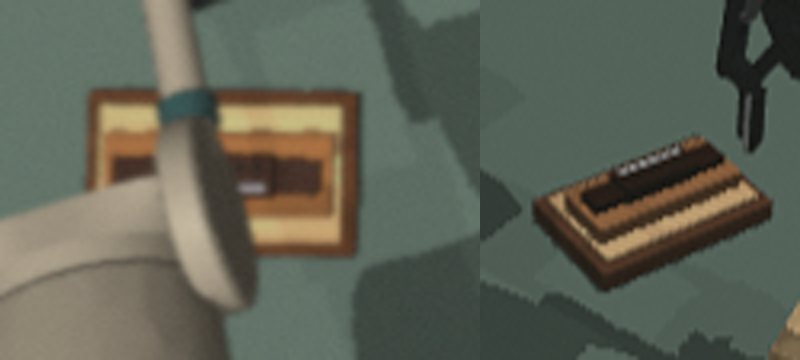

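The bridge sits centred on the pad: the scene fit is within about 1.6 mm, and the margins look even. Next, the caul.

Request:
play_rows --series '[{"fingers": -1, "dx": 8, "dy": 3, "dz": -10, "turn": 0.017}, {"fingers": -1, "dx": 8, "dy": 3, "dz": -15, "turn": 0.017}, {"fingers": -1, "dx": 8, "dy": 2, "dz": -15, "turn": 0.015}, {"fingers": -1, "dx": 0, "dy": 0, "dz": -15, "turn": 0}, {"fingers": -1, "dx": 0, "dy": 0, "dz": -10, "turn": 0}, {"fingers": -1, "dx": 0, "dy": 0, "dz": -6, "turn": 0}, {"fingers": -1, "dx": 0, "dy": 0, "dz": 0, "turn": 0}, {"fingers": -1, "dx": 0, "dy": 0, "dz": 0, "turn": 0}]'

```text
clock: 18.28
position: [0.606, 0.2492, 0.0447]
ee_rot: [-0.002, 0.976, 0.218, 0.016]
contact_force: [0.0, -0.7, -0.1]
width: 0.0854
```

```bash
python3 st.py
```

```text
t 18.28 pos [606.  249.2  44.7] yaw 25.22 zax [ 0.03   0.011 -0.999] F [ 0.  -0.7 -0.1] w 85.4 q [ 0.28  0.53  1.61  0.    0.96 -0.16]
```

Request:
play_rows --series '[{"fingers": -1, "dx": 5, "dy": -2, "dz": 0, "turn": -0.01}, {"fingers": -1, "dx": 1, "dy": 0, "dz": -4, "turn": 0}, {"fingers": -1, "dx": 0, "dy": 0, "dz": -8, "turn": 0}, {"fingers": -1, "dx": 0, "dy": 0, "dz": -8, "turn": 0}, {"fingers": -1, "dx": 0, "dy": 0, "dz": -6, "turn": 0}, {"fingers": -1, "dx": 0, "dy": 0, "dz": 0, "turn": 0}, {"fingers": -1, "dx": 0, "dy": 0, "dz": 0, "turn": 0}]'

```text
clock: 18.87
position: [0.6142, 0.2472, 0.0171]
ee_rot: [-0.002, 0.977, 0.213, 0.017]
contact_force: [0.1, -1.1, 0.0]
width: 0.0854
```

```bash
python3 st.py
```

```text
t 18.87 pos [614.2 247.2  17.1] yaw 24.61 zax [ 0.033  0.011 -0.999] F [ 0.1 -1.1  0. ] w 85.4 q [ 0.28  0.57  1.63  0.    0.91 -0.15]
```

Request:
play_rows --series '[{"fingers": -1, "dx": -1, "dy": 0, "dz": -1, "turn": 0}, {"fingers": -1, "dx": 0, "dy": 0, "dz": 0, "turn": 0}, {"fingers": 0.3, "dx": 0, "dy": 0, "dz": 0, "turn": 0}, {"fingers": 0.3, "dx": 0, "dy": 0, "dz": 0, "turn": 0}, {"fingers": 0.3, "dx": 0, "dy": 0, "dz": 0, "turn": 0}, {"fingers": 0.3, "dx": 0, "dy": 0, "dz": 0, "turn": 0}, {"fingers": 0.3, "dx": 0, "dy": 0, "dz": 0, "turn": 0}, {"fingers": 0.5, "dx": 0, "dy": 0, "dz": 0, "turn": 0}, {"fingers": 0.5, "dx": 0, "dy": 0, "dz": 0, "turn": 0}]'

```text
clock: 19.62
position: [0.6135, 0.2476, 0.0178]
ee_rot: [-0.002, 0.977, 0.213, 0.019]
contact_force: [-0.7, 0.5, -1.6]
width: 0.0556
```

```bash
python3 st.py
```

```text
t 19.62 pos [613.5 247.6  17.8] yaw 24.64 zax [ 0.035  0.012 -0.999] F [-0.7  0.5 -1.6] w 55.6 q [ 0.28  0.57  1.63  0.    0.91 -0.15]
```

Request:
play_rows --series '[{"fingers": 0.5, "dx": 0, "dy": 0, "dz": 8, "turn": 0}, {"fingers": 0.5, "dx": 0, "dy": 0, "dz": 14, "turn": 0}, {"fingers": 0.5, "dx": 0, "dy": 0, "dz": 16, "turn": 0}, {"fingers": 0.5, "dx": 0, "dy": 0, "dz": 16, "turn": 0}, {"fingers": 0.5, "dx": -5, "dy": 0, "dz": 16, "turn": -0.02}, {"fingers": 0.5, "dx": -12, "dy": -1, "dz": 14, "turn": -0.04}, {"fingers": 0.5, "dx": -18, "dy": -1, "dz": 0, "turn": -0.04}, {"fingers": 0.5, "dx": -18, "dy": -1, "dz": 0, "turn": -0.04}, {"fingers": 0.5, "dx": -18, "dy": -1, "dz": 0, "turn": -0.04}, {"fingers": 0.5, "dx": -18, "dy": -1, "dz": 0, "turn": -0.04}, {"fingers": 0.5, "dx": -18, "dy": -1, "dz": 0, "turn": -0.04}, {"fingers": 0.5, "dx": -18, "dy": -1, "dz": 0, "turn": -0.04}, {"fingers": 0.5, "dx": -18, "dy": -1, "dz": 0, "turn": -0.04}, {"fingers": 0.5, "dx": -18, "dy": 0, "dz": 0, "turn": -0.04}, {"fingers": 0.5, "dx": -18, "dy": 0, "dz": 0, "turn": -0.04}, {"fingers": 0.5, "dx": -12, "dy": 0, "dz": 0, "turn": -0.04}, {"fingers": 0.5, "dx": -6, "dy": 0, "dz": 0, "turn": 0}, {"fingers": 0.5, "dx": 0, "dy": 0, "dz": 0, "turn": 0}, {"fingers": 0.5, "dx": 0, "dy": 0, "dz": 0, "turn": 0}]'

```text
clock: 21.2
position: [0.4088, 0.2383, 0.1144]
ee_rot: [0.002, 0.999, -0.026, 0.023]
contact_force: [-0.2, 0.2, -0.0]
width: 0.0551
```

```bash
python3 st.py
```

```text
t 21.2 pos [408.8 238.3 114.4] yaw -3.03 zax [ 0.046 -0.004 -0.999] F [-0.2  0.2 -0. ] w 55.1 q [ 0.4   0.22  1.94 -0.03  0.94  0.47]
```

Request:
play_rows --series '[{"fingers": 0.5, "dx": -0.5, "dy": 1, "dz": -8, "turn": 0.012}, {"fingers": 0.5, "dx": -0.5, "dy": 0, "dz": -12, "turn": 0.011}, {"fingers": 0.5, "dx": 0, "dy": 0, "dz": -12, "turn": 0}, {"fingers": 0.5, "dx": 0, "dy": 0, "dz": -8, "turn": 0}, {"fingers": 0.5, "dx": 0, "dy": 0, "dz": -4, "turn": 0}, {"fingers": 0.5, "dx": 0, "dy": 0, "dz": 0, "turn": 0}, {"fingers": 0.5, "dx": 0, "dy": 0, "dz": 0, "turn": 0}]'

```text
clock: 21.78
position: [0.4145, 0.2405, 0.0678]
ee_rot: [0.0, 1.0, -0.013, 0.026]
contact_force: [0.9, -0.2, -0.5]
width: 0.0553
```

```bash
python3 st.py
```

```text
t 21.78 pos [414.5 240.5  67.8] yaw -1.47 zax [ 0.053 -0.001 -0.999] F [ 0.9 -0.2 -0.5] w 55.3 q [ 0.4   0.29  1.99 -0.03  0.81  0.44]
```

Request:
play_rows --series '[{"fingers": 0.5, "dx": -4, "dy": -0.5, "dz": 0, "turn": -0.004}, {"fingers": 0.5, "dx": -2, "dy": 0, "dz": 0, "turn": 0}, {"fingers": 0.5, "dx": 0, "dy": 0, "dz": -4, "turn": 0}, {"fingers": 0.5, "dx": 0, "dy": 0, "dz": 0, "turn": 0}, {"fingers": 0.5, "dx": 0, "dy": 0, "dz": 0, "turn": 0}]'

```text
clock: 22.2
position: [0.4092, 0.2404, 0.0646]
ee_rot: [-0.0, 1.0, -0.015, 0.028]
contact_force: [-0.7, -0.2, -1.0]
width: 0.0551
```

```bash
python3 st.py
```

```text
t 22.2 pos [409.2 240.4  64.6] yaw -1.71 zax [ 0.055  0.    -0.998] F [-0.7 -0.2 -1. ] w 55.1 q [ 0.4   0.28  2.01 -0.03  0.8   0.45]
```

Request:
play_rows --series '[{"fingers": 0.5, "dx": -1, "dy": -0.5, "dz": -4, "turn": 0}, {"fingers": 0.5, "dx": -0.5, "dy": -0.5, "dz": -3, "turn": 0}, {"fingers": 0.5, "dx": -0.5, "dy": 0, "dz": -2, "turn": 0}, {"fingers": 0.5, "dx": 0, "dy": 0, "dz": -2, "turn": 0}, {"fingers": 0.5, "dx": 0, "dy": 0, "dz": 0, "turn": 0}, {"fingers": 0.5, "dx": 0, "dy": 0, "dz": 0, "turn": 0}]'

```text
clock: 22.7
position: [0.407, 0.2394, 0.0528]
ee_rot: [-0.001, 0.999, -0.015, 0.028]
contact_force: [-0.8, -0.2, -1.1]
width: 0.0553
```

```bash
python3 st.py
```

```text
t 22.7 pos [407.  239.4  52.8] yaw -1.7 zax [ 0.056  0.    -0.998] F [-0.8 -0.2 -1.1] w 55.3 q [ 0.4   0.3   2.03 -0.03  0.76  0.45]
```

Request:
play_rows --series '[{"fingers": 0.5, "dx": 1, "dy": 0, "dz": -1, "turn": 0}, {"fingers": 0.5, "dx": 0, "dy": 0, "dz": -1, "turn": 0}, {"fingers": 0.5, "dx": 0, "dy": 0, "dz": -0.5, "turn": 0}, {"fingers": 0.5, "dx": 0, "dy": 0, "dz": 0, "turn": 0}]'

```text
clock: 23.03
position: [0.4084, 0.2395, 0.0501]
ee_rot: [-0.001, 0.999, -0.015, 0.028]
contact_force: [-0.4, 0.3, -0.1]
width: 0.0549
```

```bash
python3 st.py; python3 chk.py c3 caul
```

```text
t 23.03 pos [408.4 239.5  50.1] yaw -1.7 zax [ 0.056  0.    -0.998] F [-0.4  0.3 -0.1] w 54.9 q [ 0.4   0.3   2.03 -0.03  0.76  0.45]
caul top (array([408.1, 239.2,  -1.1]), np.float64(1.019))
caul scene (array([405. , 236.5,   1.4]), np.float64(0.448))
```

View pics/c3.png

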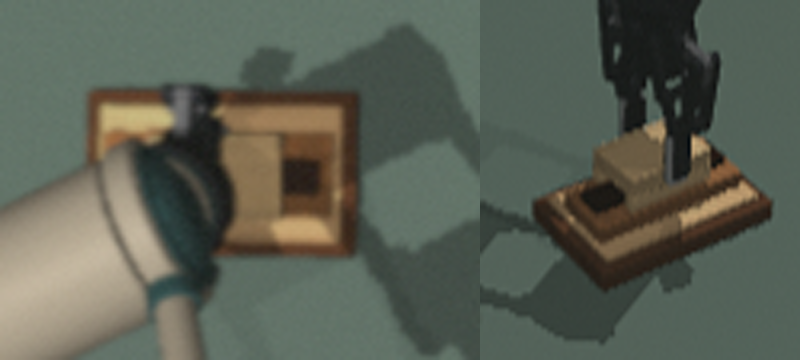

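The caul straddles the bridge at home height (TCP z is 50.1 mm; I expected 49.8). Releasing it and going for the weight.

Request:
play_rows --series '[{"fingers": 0.5, "dx": 0, "dy": 0, "dz": -0.7, "turn": 0}, {"fingers": 0.5, "dx": 0, "dy": 0, "dz": 0, "turn": 0}, {"fingers": -0.5, "dx": 0, "dy": 0, "dz": 0, "turn": 0}, {"fingers": -1, "dx": 0, "dy": 0, "dz": 0, "turn": 0}, {"fingers": -1, "dx": 0, "dy": 0, "dz": 0, "turn": 0}, {"fingers": -1, "dx": 0, "dy": 0, "dz": 0, "turn": 0}, {"fingers": -1, "dx": 0, "dy": 0, "dz": 8, "turn": 0}, {"fingers": -1, "dx": 0, "dy": 0, "dz": 12, "turn": 0}, {"fingers": -1, "dx": 0, "dy": 0, "dz": 20, "turn": 0}, {"fingers": -1, "dx": 0, "dy": 0, "dz": 25, "turn": 0}, {"fingers": -1, "dx": 0, "dy": -5, "dz": 25, "turn": 0}, {"fingers": -1, "dx": 5, "dy": -25, "dz": 25, "turn": 0}, {"fingers": -1, "dx": 10, "dy": -30, "dz": 0, "turn": 0}, {"fingers": -1, "dx": 15, "dy": -30, "dz": 0, "turn": 0}, {"fingers": -1, "dx": 15, "dy": -30, "dz": 0, "turn": 0}, {"fingers": -1, "dx": 15, "dy": -30, "dz": 0, "turn": 0}, {"fingers": -1, "dx": 15, "dy": -30, "dz": 0, "turn": 0}, {"fingers": -1, "dx": 15, "dy": -30, "dz": 0, "turn": 0}, {"fingers": -1, "dx": 15, "dy": -30, "dz": 0, "turn": 0}, {"fingers": -1, "dx": 15, "dy": -30, "dz": 0, "turn": 0}]'

```text
clock: 24.9
position: [0.5292, -0.0372, 0.1814]
ee_rot: [-0.002, 0.999, -0.009, 0.034]
contact_force: [0.1, 1.0, -0.1]
width: 0.0853
```

```bash
python3 st.py; python3 chk.py c4 caul bridge pad
```

```text
t 24.9 pos [529.2 -37.2 181.4] yaw -1.0 zax [ 0.069  0.004 -0.998] F [ 0.1  1.  -0.1] w 85.3 q [-0.21  0.22  1.75  0.02  1.11 -0.2 ]
caul top (array([4.077e+02, 2.384e+02, 4.000e-01]), np.float64(0.036))
caul scene (array([405.6, 235.7,  -3.1]), np.float64(0.12))
bridge top (array([408.9, 241.1,  -2.3]), np.float64(2.944))
bridge scene (array([406.5, 238.8,  -1.1]), np.float64(3.315))
pad top (array([409.5, 240.8,  -2.7]), np.float64(2.729))
pad scene (array([385.4, 288. ,  -8.4]), np.float64(0.572))
```

View pics/c4.png

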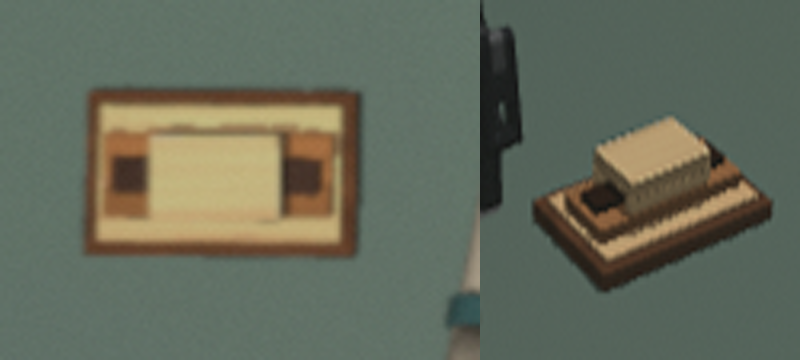

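The caul is home and centred to about 2–3 mm. The tool has built up a 4° tilt, though, and I want that smaller before lifting the weight. I'll move on towards the weight and see which motion reduces the tilt.

Request:
play_rows --series '[{"fingers": -1, "dx": 10, "dy": -20, "dz": 0, "turn": 0}, {"fingers": -1, "dx": 10, "dy": -20, "dz": 0, "turn": 0}, {"fingers": -1, "dx": 10, "dy": -20, "dz": 0, "turn": 0}, {"fingers": -1, "dx": 10, "dy": -20, "dz": 0, "turn": 0}, {"fingers": -1, "dx": 10, "dy": -20, "dz": 0, "turn": 0}, {"fingers": -1, "dx": 10, "dy": -20, "dz": 0, "turn": 0}, {"fingers": -1, "dx": 10, "dy": -20, "dz": 0, "turn": 0}, {"fingers": -1, "dx": 10, "dy": -20, "dz": 0, "turn": 0}, {"fingers": -1, "dx": 0, "dy": 0, "dz": 0, "turn": 0}, {"fingers": -1, "dx": 0, "dy": 0, "dz": 0, "turn": 0}]'

```text
clock: 26.13
position: [0.6069, -0.1854, 0.1822]
ee_rot: [-0.004, 0.999, 0.003, 0.032]
contact_force: [-1.5, 0.4, -0.2]
width: 0.0854
```

```bash
python3 st.py
```

```text
t 26.13 pos [ 606.9 -185.4  182.2] yaw 0.37 zax [ 0.065  0.009 -0.998] F [-1.5  0.4 -0.2] w 85.4 q [-0.43  0.37  1.52  0.04  1.2  -0.44]
```

Request:
play_rows --series '[{"fingers": -1, "dx": 0, "dy": 0, "dz": 40, "turn": 0}, {"fingers": -1, "dx": 0, "dy": 0, "dz": 40, "turn": 0}, {"fingers": -1, "dx": 0, "dy": 0, "dz": 0, "turn": 0}, {"fingers": -1, "dx": 0, "dy": 0, "dz": 0, "turn": 0}, {"fingers": -1, "dx": 0, "dy": 0, "dz": 0, "turn": 0}]'

```text
clock: 26.55
position: [0.6028, -0.1767, 0.263]
ee_rot: [-0.007, 1.0, 0.007, 0.029]
contact_force: [-0.0, -0.0, -0.4]
width: 0.0853
```

```bash
python3 st.py
```

```text
t 26.55 pos [ 602.8 -176.7  263. ] yaw 0.78 zax [ 0.057  0.014 -0.998] F [-0.  -0.  -0.4] w 85.3 q [-0.42  0.32  1.39  0.04  1.38 -0.44]
```

Request:
play_rows --series '[{"fingers": -1, "dx": 0, "dy": 0, "dz": -8, "turn": 0}, {"fingers": -1, "dx": 0, "dy": 0, "dz": -8, "turn": 0}, {"fingers": -1, "dx": 0, "dy": 0, "dz": -8, "turn": 0}, {"fingers": -1, "dx": 0, "dy": 0, "dz": -8, "turn": 0}, {"fingers": -1, "dx": 0, "dy": 0, "dz": -8, "turn": 0}, {"fingers": -1, "dx": 0, "dy": 0, "dz": -8, "turn": 0}, {"fingers": -1, "dx": 0, "dy": 0, "dz": -8, "turn": 0}, {"fingers": -1, "dx": 0, "dy": 0, "dz": -8, "turn": 0}, {"fingers": -1, "dx": 0, "dy": 0, "dz": 0, "turn": 0}, {"fingers": -1, "dx": 0, "dy": 0, "dz": 0, "turn": 0}]'

```text
clock: 27.38
position: [0.5978, -0.1726, 0.184]
ee_rot: [-0.01, 1.0, 0.008, 0.022]
contact_force: [-0.5, -0.2, -0.4]
width: 0.0853
```

```bash
python3 st.py
```

```text
t 27.38 pos [ 597.8 -172.6  184. ] yaw 0.89 zax [ 0.043  0.021 -0.999] F [-0.5 -0.2 -0.4] w 85.3 q [-0.41  0.36  1.52  0.04  1.22 -0.44]
```

The up-and-slow-down cycle trims the radial tilt by about 0.024 rad. I'll turn the tilt into the radial plane and do it twice more.

Request:
play_rows --series '[{"fingers": -1, "dx": 0, "dy": 0, "dz": 40, "turn": -0.11}, {"fingers": -1, "dx": 0, "dy": 0, "dz": 40, "turn": -0.11}, {"fingers": -1, "dx": 0, "dy": 0, "dz": 0, "turn": -0.11}, {"fingers": -1, "dx": 0, "dy": 0, "dz": 0, "turn": -0.11}, {"fingers": -1, "dx": 0, "dy": 0, "dz": 0, "turn": -0.11}, {"fingers": -1, "dx": 0, "dy": 0, "dz": -8, "turn": -0.11}, {"fingers": -1, "dx": 0, "dy": 0, "dz": -8, "turn": -0.11}, {"fingers": -1, "dx": 0, "dy": 0, "dz": -8, "turn": -0.1}, {"fingers": -1, "dx": 0, "dy": 0, "dz": -8, "turn": 0}, {"fingers": -1, "dx": 0, "dy": 0, "dz": -8, "turn": 0}, {"fingers": -1, "dx": 0, "dy": 0, "dz": -8, "turn": 0}, {"fingers": -1, "dx": 0, "dy": 0, "dz": -8, "turn": 0}, {"fingers": -1, "dx": 0, "dy": 0, "dz": -8, "turn": 0}, {"fingers": -1, "dx": 0, "dy": 0, "dz": 0, "turn": 0}, {"fingers": -1, "dx": 0, "dy": 0, "dz": 0, "turn": 0}]'

```text
clock: 28.63
position: [0.5999, -0.1745, 0.2051]
ee_rot: [-0.002, 0.902, -0.43, 0.032]
contact_force: [0.4, -0.6, 0.4]
width: 0.0854
```

```bash
python3 st.py
```

```text
t 28.63 pos [ 599.9 -174.5  205.1] yaw -51.03 zax [ 0.059 -0.024 -0.998] F [ 0.4 -0.6  0.4] w 85.4 q [-0.39  0.34  1.51  0.    1.23  0.49]
```

Request:
play_rows --series '[{"fingers": -1, "dx": 0, "dy": 0, "dz": 40, "turn": 0}, {"fingers": -1, "dx": 0, "dy": 0, "dz": 40, "turn": 0}, {"fingers": -1, "dx": 0, "dy": 0, "dz": 0, "turn": 0}, {"fingers": -1, "dx": 0, "dy": 0, "dz": 0, "turn": 0}, {"fingers": -1, "dx": 0, "dy": 0, "dz": -8, "turn": 0}, {"fingers": -1, "dx": 0, "dy": 0, "dz": -8, "turn": 0}, {"fingers": -1, "dx": 0, "dy": 0, "dz": -8, "turn": 0}, {"fingers": -1, "dx": 0, "dy": 0, "dz": -8, "turn": 0}, {"fingers": -1, "dx": 0, "dy": 0, "dz": -8, "turn": 0}, {"fingers": -1, "dx": 0, "dy": 0, "dz": -8, "turn": 0}, {"fingers": -1, "dx": 0, "dy": 0, "dz": -8, "turn": 0}, {"fingers": -1, "dx": 0, "dy": 0, "dz": -8, "turn": 0}, {"fingers": -1, "dx": 0, "dy": 0, "dz": -8, "turn": 0}, {"fingers": -1, "dx": 0, "dy": 0, "dz": -8, "turn": 0}, {"fingers": -1, "dx": 0, "dy": 0, "dz": 0, "turn": 0}, {"fingers": -1, "dx": 0, "dy": 0, "dz": 0, "turn": 0}]'

```text
clock: 29.97
position: [0.594, -0.1724, 0.1894]
ee_rot: [-0.002, 0.903, -0.43, 0.022]
contact_force: [0.9, -0.2, 0.3]
width: 0.0856
```

```bash
python3 st.py
```

```text
t 29.97 pos [ 594.  -172.4  189.4] yaw -50.91 zax [ 0.041 -0.016 -0.999] F [ 0.9 -0.2  0.3] w 85.6 q [-0.4   0.35  1.53  0.    1.22  0.49]
```

Request:
play_rows --series '[{"fingers": -1, "dx": 0, "dy": 0, "dz": 40, "turn": 0}, {"fingers": -1, "dx": 0, "dy": 0, "dz": 40, "turn": 0}, {"fingers": -1, "dx": 0, "dy": 0, "dz": 0, "turn": 0}, {"fingers": -1, "dx": 0, "dy": 0, "dz": 0, "turn": 0}, {"fingers": -1, "dx": 0, "dy": 0, "dz": -8, "turn": 0}, {"fingers": -1, "dx": 0, "dy": 0, "dz": -8, "turn": 0}, {"fingers": -1, "dx": 0, "dy": 0, "dz": -8, "turn": 0}, {"fingers": -1, "dx": 0, "dy": 0, "dz": -8, "turn": 0}, {"fingers": -1, "dx": 0, "dy": 0, "dz": -8, "turn": 0}, {"fingers": -1, "dx": 0, "dy": 0, "dz": -8, "turn": 0}, {"fingers": -1, "dx": 0, "dy": 0, "dz": -8, "turn": 0}, {"fingers": -1, "dx": 0, "dy": 0, "dz": -8, "turn": 0}, {"fingers": -1, "dx": 0, "dy": 0, "dz": -8, "turn": 0}, {"fingers": -1, "dx": 0, "dy": 0, "dz": -8, "turn": 0}, {"fingers": -1, "dx": 0, "dy": 0, "dz": 0, "turn": 0}, {"fingers": -1, "dx": 0, "dy": 0, "dz": 0, "turn": 0}]'

```text
clock: 31.3
position: [0.5891, -0.1704, 0.176]
ee_rot: [-0.001, 0.903, -0.43, 0.015]
contact_force: [0.1, 0.4, 0.6]
width: 0.0854
```

```bash
python3 st.py
```

```text
t 31.3 pos [ 589.1 -170.4  176. ] yaw -50.91 zax [ 0.028 -0.011 -1.   ] F [0.1 0.4 0.6] w 85.4 q [-0.4   0.36  1.55  0.    1.2   0.49]
```

Request:
play_rows --series '[{"fingers": -1, "dx": 0, "dy": 0, "dz": 40, "turn": 0}, {"fingers": -1, "dx": 0, "dy": 0, "dz": 40, "turn": 0}, {"fingers": -1, "dx": 0, "dy": 0, "dz": 40, "turn": 0}, {"fingers": -1, "dx": 0, "dy": 0, "dz": 0, "turn": 0}, {"fingers": -1, "dx": 0, "dy": 0, "dz": 0, "turn": 0}, {"fingers": -1, "dx": 0, "dy": 0, "dz": -8, "turn": 0}, {"fingers": -1, "dx": 0, "dy": 0, "dz": -8, "turn": 0}, {"fingers": -1, "dx": 0, "dy": 0, "dz": -8, "turn": 0}, {"fingers": -1, "dx": 0, "dy": 0, "dz": -8, "turn": 0}, {"fingers": -1, "dx": 0, "dy": 0, "dz": -8, "turn": 0}, {"fingers": -1, "dx": 0, "dy": 0, "dz": -8, "turn": 0}, {"fingers": -1, "dx": 0, "dy": 0, "dz": -8, "turn": 0}, {"fingers": -1, "dx": 0, "dy": 0, "dz": -8, "turn": 0}, {"fingers": -1, "dx": 0, "dy": 0, "dz": -8, "turn": 0}, {"fingers": -1, "dx": 0, "dy": 0, "dz": -8, "turn": 0}, {"fingers": -1, "dx": 0, "dy": 0, "dz": -8, "turn": 0}, {"fingers": -1, "dx": 0, "dy": 0, "dz": -8, "turn": 0}, {"fingers": -1, "dx": 0, "dy": 0, "dz": 0, "turn": 0}, {"fingers": -1, "dx": 0, "dy": 0, "dz": 0, "turn": 0}]'

```text
clock: 32.88
position: [0.5837, -0.1682, 0.1869]
ee_rot: [-0.001, 0.903, -0.43, 0.008]
contact_force: [0.3, 0.6, 0.3]
width: 0.0855
```

```bash
python3 st.py
```

```text
t 32.88 pos [ 583.7 -168.2  186.9] yaw -50.9 zax [ 0.015 -0.005 -1.   ] F [0.3 0.6 0.3] w 85.5 q [-0.4   0.35  1.54  0.    1.24  0.49]
```

Request:
play_rows --series '[{"fingers": -1, "dx": 7, "dy": -8.5, "dz": -6, "turn": 0}, {"fingers": -1, "dx": 7, "dy": -8.5, "dz": -6, "turn": 0}, {"fingers": -1, "dx": 7, "dy": -8.5, "dz": -6, "turn": 0}, {"fingers": -1, "dx": 7, "dy": -8.5, "dz": -6, "turn": 0}, {"fingers": -1, "dx": 7, "dy": -8.5, "dz": -6, "turn": 0}, {"fingers": -1, "dx": 7, "dy": -8.5, "dz": -6, "turn": 0}, {"fingers": -1, "dx": 7, "dy": -8.5, "dz": -6, "turn": 0}, {"fingers": -1, "dx": 6, "dy": -8, "dz": -6, "turn": 0}, {"fingers": -1, "dx": 0, "dy": 0, "dz": -8, "turn": 0}, {"fingers": -1, "dx": 0, "dy": 0, "dz": -8, "turn": 0}, {"fingers": -1, "dx": 0, "dy": 0, "dz": 0, "turn": 0}, {"fingers": -1, "dx": 0, "dy": 0, "dz": 0, "turn": 0}]'

```text
clock: 33.88
position: [0.6463, -0.2459, 0.1151]
ee_rot: [-0.001, 0.903, -0.431, 0.009]
contact_force: [0.5, 0.0, -0.2]
width: 0.0856
```

```bash
python3 st.py
```

```text
t 33.88 pos [ 646.3 -245.9  115.1] yaw -51.01 zax [ 0.017 -0.006 -1.   ] F [ 0.5  0.  -0.2] w 85.6 q [-0.47  0.52  1.43  0.    1.17  0.42]
```

Request:
play_rows --series '[{"fingers": -1, "dx": -2, "dy": 3, "dz": 0, "turn": 0}, {"fingers": -1, "dx": -2, "dy": 3, "dz": -4, "turn": 0}, {"fingers": -1, "dx": -2, "dy": 3, "dz": -8, "turn": 0}, {"fingers": -1, "dx": 0, "dy": 0, "dz": -8, "turn": 0}, {"fingers": -1, "dx": 0, "dy": 0, "dz": -8, "turn": 0}, {"fingers": -1, "dx": 0, "dy": 0, "dz": -8, "turn": 0}, {"fingers": -1, "dx": 0, "dy": 0, "dz": -8, "turn": 0}, {"fingers": -1, "dx": 0, "dy": 0, "dz": -6, "turn": 0}, {"fingers": -1, "dx": 0, "dy": 0, "dz": -4, "turn": 0}, {"fingers": -1, "dx": 0, "dy": 0, "dz": 0, "turn": 0}, {"fingers": -1, "dx": 0, "dy": 0, "dz": 0, "turn": 0}]'

```text
clock: 34.8
position: [0.6381, -0.2332, 0.0561]
ee_rot: [-0.001, 0.903, -0.43, 0.009]
contact_force: [-0.4, 0.1, -0.2]
width: 0.0856
```

```bash
python3 st.py
python3 - <<'E'
from h import *
im=get_image("scene"); save(im,"w1",(180,240,300,340),5)
E
```

```text
t 34.8 pos [ 638.1 -233.2   56.1] yaw -50.89 zax [ 0.016 -0.006 -1.   ] F [-0.4  0.1 -0.2] w 85.6 q [-0.45  0.56  1.53  0.    1.04  0.43]
```

View pics/w1.png

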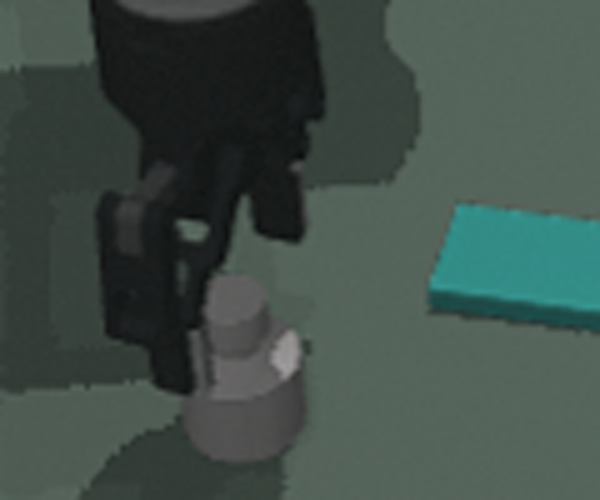

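The jaws straddle the knob, which is at about (237,300) in the crop. Small centring move, then grip.

Request:
play_rows --series '[{"fingers": -1, "dx": 2, "dy": -3, "dz": -3, "turn": 0}, {"fingers": -1, "dx": 0, "dy": 0, "dz": 0, "turn": 0}, {"fingers": 0, "dx": 0, "dy": 0, "dz": 0, "turn": 0}, {"fingers": 0, "dx": 0, "dy": 0, "dz": 0, "turn": 0}, {"fingers": 0.3, "dx": 0, "dy": 0, "dz": 0, "turn": 0}, {"fingers": 0.5, "dx": 0, "dy": 0, "dz": 0, "turn": 0}, {"fingers": 0.7, "dx": 0, "dy": 0, "dz": 0, "turn": 0}, {"fingers": 0.8, "dx": 0, "dy": 0, "dz": 0, "turn": 0}, {"fingers": 0.8, "dx": 0, "dy": 0, "dz": 0, "turn": 0}, {"fingers": 0.8, "dx": 0, "dy": 0, "dz": 0, "turn": 0}, {"fingers": 0.8, "dx": 0, "dy": 0, "dz": 0, "turn": 0}]' --squeeze 60

```text
clock: 35.77
position: [0.6409, -0.2367, 0.0548]
ee_rot: [-0.001, 0.903, -0.43, 0.01]
contact_force: [-0.8, 0.2, 0.2]
width: 0.0257
```

```bash
python3 st.py
```

```text
t 35.77 pos [ 640.9 -236.7   54.8] yaw -50.9 zax [ 0.018 -0.006 -1.   ] F [-0.8  0.2  0.2] w 25.7 q [-0.46  0.56  1.52  0.    1.03  0.43]
```

Request:
play_rows --series '[{"fingers": 0.8, "dx": 0, "dy": 0, "dz": 5, "turn": 0}, {"fingers": 0.8, "dx": 0, "dy": 0, "dz": 8, "turn": 0}, {"fingers": 0.8, "dx": 0, "dy": 0, "dz": 10, "turn": 0}, {"fingers": 0.8, "dx": 0, "dy": 0, "dz": 12, "turn": 0}, {"fingers": 0.8, "dx": 0, "dy": 0, "dz": 14, "turn": 0}, {"fingers": 0.8, "dx": 0, "dy": 0, "dz": 14, "turn": 0}, {"fingers": 0.8, "dx": 0, "dy": 0, "dz": 14, "turn": 0}, {"fingers": 0.8, "dx": 0, "dy": 0, "dz": 14, "turn": 0}, {"fingers": 0.8, "dx": 0, "dy": 0, "dz": 14, "turn": 0}, {"fingers": 0.8, "dx": 0, "dy": 0, "dz": 10, "turn": 0}, {"fingers": 0.8, "dx": 0, "dy": 0, "dz": 0, "turn": 0}, {"fingers": 0.8, "dx": 0, "dy": 0, "dz": 0, "turn": 0}]'

```text
clock: 36.77
position: [0.6359, -0.2348, 0.1747]
ee_rot: [-0.001, 0.903, -0.43, 0.004]
contact_force: [-0.3, -0.5, -5.0]
width: 0.0259
```

```bash
python3 st.py
```

```text
t 36.77 pos [ 635.9 -234.8  174.7] yaw -50.91 zax [ 0.008 -0.002 -1.   ] F [-0.3 -0.5 -5. ] w 25.9 q [-0.46  0.46  1.38  0.    1.29  0.43]
```

Request:
play_rows --series '[{"fingers": 0.8, "dx": -3, "dy": 6, "dz": 0, "turn": 0}, {"fingers": 0.8, "dx": -6, "dy": 12, "dz": 0, "turn": 0}, {"fingers": 0.8, "dx": -9, "dy": 18, "dz": 0, "turn": 0}, {"fingers": 0.8, "dx": -10, "dy": 21, "dz": 0, "turn": 0}, {"fingers": 0.8, "dx": -10, "dy": 21, "dz": 0, "turn": 0}, {"fingers": 0.8, "dx": -10, "dy": 21, "dz": 0, "turn": 0}, {"fingers": 0.8, "dx": -10, "dy": 21, "dz": 0, "turn": 0}, {"fingers": 0.8, "dx": -10, "dy": 21, "dz": 0, "turn": 0}, {"fingers": 0.8, "dx": -10, "dy": 21, "dz": 0, "turn": 0}, {"fingers": 0.8, "dx": -10, "dy": 21, "dz": 0, "turn": 0}, {"fingers": 0.8, "dx": -10, "dy": 21, "dz": 0, "turn": 0}, {"fingers": 0.8, "dx": -10, "dy": 21, "dz": 0, "turn": 0}, {"fingers": 0.8, "dx": -10, "dy": 21, "dz": 0, "turn": 0}, {"fingers": 0.8, "dx": -10, "dy": 21, "dz": 0, "turn": 0}, {"fingers": 0.8, "dx": -10, "dy": 21, "dz": 0, "turn": 0}, {"fingers": 0.8, "dx": -10, "dy": 21, "dz": 0, "turn": 0}, {"fingers": 0.8, "dx": -10, "dy": 21, "dz": 0, "turn": 0}, {"fingers": 0.8, "dx": -8, "dy": 16, "dz": 0, "turn": 0}, {"fingers": 0.8, "dx": -4, "dy": 8, "dz": 0, "turn": 0}, {"fingers": 0.8, "dx": 0, "dy": 0, "dz": 0, "turn": 0}]'

```text
clock: 38.43
position: [0.4238, 0.15, 0.1571]
ee_rot: [0.002, 0.903, -0.429, -0.019]
contact_force: [0.4, -0.2, -4.8]
width: 0.0257
```

```bash
python3 st.py
```

```text
t 38.43 pos [423.8 150.  157.1] yaw -50.87 zax [-0.036  0.013 -0.999] F [ 0.4 -0.2 -4.8] w 25.7 q [0.17 0.17 1.87 0.02 1.13 1.05]
```

Request:
play_rows --series '[{"fingers": 0.8, "dx": -1, "dy": 10, "dz": 3, "turn": 0}, {"fingers": 0.8, "dx": -2, "dy": 14, "dz": 3, "turn": 0}, {"fingers": 0.8, "dx": -2, "dy": 14, "dz": 3, "turn": 0}, {"fingers": 0.8, "dx": -2, "dy": 14, "dz": 3, "turn": 0}, {"fingers": 0.8, "dx": -2, "dy": 14, "dz": 3, "turn": 0}, {"fingers": 0.8, "dx": -2, "dy": 12, "dz": 3, "turn": 0}, {"fingers": 0.8, "dx": -1, "dy": 6, "dz": 0, "turn": 0}, {"fingers": 0.8, "dx": 0, "dy": 0, "dz": 0, "turn": 0}, {"fingers": 0.8, "dx": 0, "dy": 0, "dz": 0, "turn": 0}]'

```text
clock: 39.18
position: [0.4101, 0.2311, 0.1731]
ee_rot: [0.006, 0.903, -0.429, -0.018]
contact_force: [0.8, -0.6, -4.9]
width: 0.0262
```

```bash
python3 st.py
```

```text
t 39.18 pos [410.1 231.1 173.1] yaw -50.87 zax [-0.037  0.004 -0.999] F [ 0.8 -0.6 -4.9] w 26.2 q [0.35 0.19 1.81 0.02 1.18 1.23]
```

Request:
play_rows --series '[{"fingers": 0.8, "dx": 0, "dy": 0, "dz": 10, "turn": 0}, {"fingers": 0.8, "dx": 0, "dy": 0, "dz": 10, "turn": 0}, {"fingers": 0.8, "dx": 0, "dy": 0, "dz": 10, "turn": 0}, {"fingers": 0.8, "dx": 0, "dy": 0, "dz": 10, "turn": 0}, {"fingers": 0.8, "dx": 0, "dy": 0, "dz": 10, "turn": 0}, {"fingers": 0.8, "dx": 0, "dy": 0, "dz": 10, "turn": 0}, {"fingers": 0.8, "dx": 0, "dy": 0, "dz": 10, "turn": 0}, {"fingers": 0.8, "dx": 0, "dy": 0, "dz": 0, "turn": 0}, {"fingers": 0.8, "dx": 0, "dy": 0, "dz": 0, "turn": 0}]'

```text
clock: 39.93
position: [0.4104, 0.2222, 0.2483]
ee_rot: [0.01, 0.901, -0.433, -0.017]
contact_force: [-0.1, -0.5, -4.9]
width: 0.0257
```

```bash
python3 st.py
```

```text
t 39.93 pos [410.4 222.2 248.3] yaw -51.31 zax [-0.039 -0.003 -0.999] F [-0.1 -0.5 -4.9] w 25.7 q [0.34 0.13 1.69 0.01 1.37 1.23]
```

Request:
play_rows --series '[{"fingers": 0.8, "dx": 0, "dy": 0, "dz": -20, "turn": 0}, {"fingers": 0.8, "dx": 0, "dy": 0, "dz": -25, "turn": 0}, {"fingers": 0.8, "dx": 0, "dy": 0, "dz": -20, "turn": 0}, {"fingers": 0.8, "dx": 0, "dy": 0, "dz": 0, "turn": 0}, {"fingers": 0.8, "dx": 0, "dy": 0, "dz": 0, "turn": 0}]'

```text
clock: 40.35
position: [0.4109, 0.2197, 0.1818]
ee_rot: [0.01, 0.901, -0.434, -0.015]
contact_force: [1.5, 0.2, -4.4]
width: 0.0261
```

```bash
python3 st.py
```

```text
t 40.35 pos [410.9 219.7 181.8] yaw -51.46 zax [-0.036 -0.004 -0.999] F [ 1.5  0.2 -4.4] w 26.1 q [0.34 0.18 1.8  0.01 1.2  1.23]
```

Request:
play_rows --series '[{"fingers": 0.8, "dx": 8, "dy": 4, "dz": 0, "turn": 0}, {"fingers": 0.8, "dx": 9, "dy": 5, "dz": 0, "turn": 0}, {"fingers": 0.8, "dx": 9, "dy": 5, "dz": 0, "turn": 0}, {"fingers": 0.8, "dx": 9, "dy": 5, "dz": 0, "turn": 0}, {"fingers": 0.8, "dx": 9, "dy": 5, "dz": 0, "turn": 0}, {"fingers": 0.8, "dx": 9, "dy": 5, "dz": 0, "turn": 0}, {"fingers": 0.8, "dx": 9, "dy": 5, "dz": 0, "turn": 0}, {"fingers": 0.8, "dx": 9, "dy": 5, "dz": 0, "turn": 0}, {"fingers": 0.8, "dx": 9, "dy": 5, "dz": 0, "turn": 0}, {"fingers": 0.8, "dx": 9, "dy": 5, "dz": 0, "turn": 0}, {"fingers": 0.8, "dx": 0, "dy": 0, "dz": 0, "turn": 0}, {"fingers": 0.8, "dx": 0, "dy": 0, "dz": 0, "turn": 0}]'

```text
clock: 41.35
position: [0.5205, 0.279, 0.1888]
ee_rot: [0.002, 0.901, -0.434, -0.009]
contact_force: [-0.8, -0.6, -5.2]
width: 0.0261
```

```bash
python3 st.py
```

```text
t 41.35 pos [520.5 279.  188.8] yaw -51.41 zax [-0.017  0.004 -1.   ] F [-0.8 -0.6 -5.2] w 26.1 q [0.37 0.34 1.55 0.01 1.27 1.26]
```

Request:
play_rows --series '[{"fingers": 0.8, "dx": -20, "dy": -8, "dz": 0, "turn": 0}, {"fingers": 0.8, "dx": -30, "dy": -13, "dz": 0, "turn": 0}, {"fingers": 0.8, "dx": -25, "dy": -11, "dz": 0, "turn": 0}, {"fingers": 0.8, "dx": -10, "dy": -4, "dz": 0, "turn": 0}, {"fingers": 0.8, "dx": 0, "dy": 0, "dz": 0, "turn": 0}, {"fingers": 0.8, "dx": 0, "dy": 0, "dz": 0, "turn": 0}]'

```text
clock: 41.85
position: [0.4342, 0.2427, 0.1892]
ee_rot: [0.001, 0.901, -0.433, -0.008]
contact_force: [0.6, 0.2, -5.5]
width: 0.0258
```

```bash
python3 st.py
```

```text
t 41.85 pos [434.2 242.7 189.2] yaw -51.38 zax [-0.015  0.005 -1.   ] F [ 0.6  0.2 -5.5] w 25.8 q [0.36 0.2  1.74 0.01 1.21 1.26]
```

Slow extension followed by fast retraction restores the tilt. One more cycle.

Request:
play_rows --series '[{"fingers": 0.8, "dx": 8, "dy": 3, "dz": 0, "turn": 0}, {"fingers": 0.8, "dx": 9, "dy": 4, "dz": 0, "turn": 0}, {"fingers": 0.8, "dx": 9, "dy": 4, "dz": 0, "turn": 0}, {"fingers": 0.8, "dx": 9, "dy": 4, "dz": 0, "turn": 0}, {"fingers": 0.8, "dx": 9, "dy": 4, "dz": 0, "turn": 0}, {"fingers": 0.8, "dx": 9, "dy": 4, "dz": 0, "turn": 0}, {"fingers": 0.8, "dx": 9, "dy": 4, "dz": 0, "turn": 0}, {"fingers": 0.8, "dx": 9, "dy": 4, "dz": 0, "turn": 0}, {"fingers": 0.8, "dx": 9, "dy": 4, "dz": 0, "turn": 0}, {"fingers": 0.8, "dx": 9, "dy": 4, "dz": 0, "turn": 0}, {"fingers": 0.8, "dx": 9, "dy": 4, "dz": 0, "turn": 0}, {"fingers": 0.8, "dx": 0, "dy": 0, "dz": 0, "turn": 0}, {"fingers": 0.8, "dx": -20, "dy": -8, "dz": 0, "turn": 0}, {"fingers": 0.8, "dx": -30, "dy": -13, "dz": 0, "turn": 0}, {"fingers": 0.8, "dx": -30, "dy": -12, "dz": 0, "turn": 0}, {"fingers": 0.8, "dx": -30, "dy": -12, "dz": 0, "turn": 0}, {"fingers": 0.8, "dx": -12, "dy": -4, "dz": 0, "turn": 0}, {"fingers": 0.8, "dx": 0, "dy": 0, "dz": 0, "turn": 0}, {"fingers": 0.8, "dx": 0, "dy": 0, "dz": 0, "turn": 0}]'

```text
clock: 43.43
position: [0.4407, 0.2481, 0.1813]
ee_rot: [-0.003, 0.901, -0.434, -0.004]
contact_force: [-0.0, 0.3, -5.6]
width: 0.0259
```

```bash
python3 st.py
```

```text
t 43.43 pos [440.7 248.1 181.3] yaw -51.48 zax [-0.003  0.009 -1.   ] F [-0.   0.3 -5.6] w 25.9 q [0.37 0.22 1.75 0.01 1.18 1.26]
```

Request:
play_rows --series '[{"fingers": 0.8, "dx": -16, "dy": -5, "dz": 0, "turn": 0}, {"fingers": 0.8, "dx": -14, "dy": -5, "dz": 0, "turn": 0}, {"fingers": 0.8, "dx": 0, "dy": 0, "dz": -8, "turn": 0}, {"fingers": 0.8, "dx": 0, "dy": 0, "dz": -12, "turn": 0}, {"fingers": 0.8, "dx": 0, "dy": 0, "dz": -12, "turn": 0}, {"fingers": 0.8, "dx": 0, "dy": 0, "dz": -10, "turn": 0}, {"fingers": 0.8, "dx": 0, "dy": 0, "dz": -6, "turn": 0}, {"fingers": 0.8, "dx": 0, "dy": 0, "dz": 0, "turn": 0}, {"fingers": 0.8, "dx": 0, "dy": 0, "dz": 0, "turn": 0}]'

```text
clock: 44.18
position: [0.4233, 0.2424, 0.1313]
ee_rot: [-0.009, 0.901, -0.435, 0.002]
contact_force: [1.3, 0.2, -5.5]
width: 0.0264
```

```bash
python3 st.py
```

```text
t 44.18 pos [423.3 242.4 131.3] yaw -51.52 zax [ 0.012  0.015 -1.   ] F [ 1.3  0.2 -5.5] w 26.4 q [0.37 0.23 1.87 0.01 1.02 1.26]
```

Request:
play_rows --series '[{"fingers": 0.8, "dx": -8, "dy": -2, "dz": 0, "turn": 0}, {"fingers": 0.8, "dx": -7.5, "dy": -2, "dz": -3, "turn": 0}, {"fingers": 0.8, "dx": 0, "dy": 0, "dz": -5, "turn": 0}, {"fingers": 0.8, "dx": 0, "dy": 0, "dz": -4, "turn": 0}, {"fingers": 0.8, "dx": 0, "dy": 0, "dz": 0, "turn": 0}, {"fingers": 0.8, "dx": 0, "dy": 0, "dz": 0, "turn": 0}]'

```text
clock: 44.68
position: [0.4077, 0.2386, 0.1197]
ee_rot: [-0.011, 0.901, -0.435, 0.004]
contact_force: [-0.2, -0.7, -5.3]
width: 0.026
```

```bash
python3 st.py; python3 chk.py c5 weight
```

```text
t 44.68 pos [407.7 238.6 119.7] yaw -51.51 zax [ 0.016  0.016 -1.   ] F [-0.2 -0.7 -5.3] w 26.0 q [0.37 0.22 1.92 0.01 0.98 1.27]
weight top (array([333. , 308. ,  -6.3]), np.float64(1.0))
weight scene None
```

View pics/c5.png

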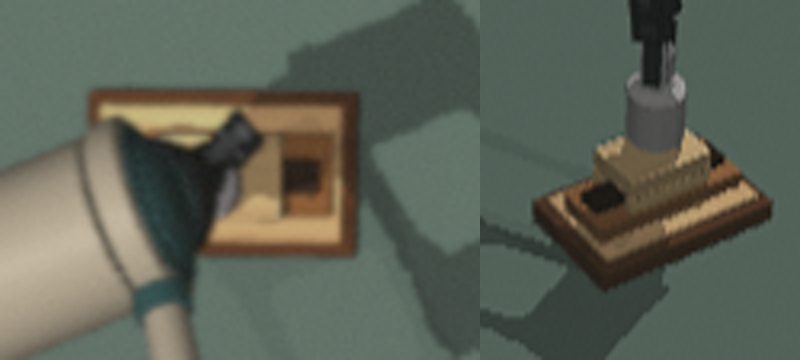

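The weight hangs upright, centred just above the caul. Lowering it gently.

Request:
play_rows --series '[{"fingers": 0.8, "dx": 0, "dy": 0, "dz": -2.5, "turn": 0}, {"fingers": 0.8, "dx": 0, "dy": 0, "dz": -2, "turn": 0}, {"fingers": 0.8, "dx": 0, "dy": 0, "dz": -1.5, "turn": 0}, {"fingers": 0.8, "dx": 0, "dy": 0, "dz": -1, "turn": 0}, {"fingers": 0.8, "dx": 0, "dy": 0, "dz": 0, "turn": 0}, {"fingers": 0.8, "dx": 0, "dy": 0, "dz": 0, "turn": 0}]'

```text
clock: 45.38
position: [0.4089, 0.2389, 0.1124]
ee_rot: [-0.011, 0.901, -0.435, 0.004]
contact_force: [0.2, 0.2, -4.3]
width: 0.026
```

```bash
python3 st.py
```

```text
t 45.38 pos [408.9 238.9 112.4] yaw -51.53 zax [ 0.017  0.017 -1.   ] F [ 0.2  0.2 -4.3] w 26.0 q [0.37 0.23 1.93 0.01 0.96 1.27]
```

Request:
play_rows --series '[{"fingers": 0.8, "dx": -0.8, "dy": -0.4, "dz": -0.6, "turn": 0}, {"fingers": 0.8, "dx": 0, "dy": 0, "dz": -0.5, "turn": 0}, {"fingers": 0.8, "dx": 0, "dy": 0, "dz": -0.4, "turn": 0}, {"fingers": 0.8, "dx": 0, "dy": 0, "dz": 0, "turn": 0}]'

```text
clock: 45.72
position: [0.4083, 0.2387, 0.1114]
ee_rot: [-0.012, 0.9, -0.435, 0.004]
contact_force: [-0.0, 0.3, -4.4]
width: 0.0259
```

```bash
python3 st.py
```

```text
t 45.72 pos [408.3 238.7 111.4] yaw -51.53 zax [ 0.018  0.017 -1.   ] F [-0.   0.3 -4.4] w 25.9 q [0.37 0.23 1.93 0.01 0.96 1.27]
```

Request:
play_rows --series '[{"fingers": 0.8, "dx": 0, "dy": 0, "dz": -0.8, "turn": 0}, {"fingers": 0.8, "dx": 0, "dy": 0, "dz": -0.8, "turn": 0}, {"fingers": 0.8, "dx": 0, "dy": 0, "dz": 0, "turn": 0}]'

```text
clock: 45.97
position: [0.4092, 0.2393, 0.1113]
ee_rot: [-0.013, 0.9, -0.435, 0.005]
contact_force: [-1.5, 0.1, -3.2]
width: 0.0262
```

```bash
python3 st.py
```

```text
t 45.97 pos [409.2 239.3 111.3] yaw -51.53 zax [ 0.021  0.019 -1.   ] F [-1.5  0.1 -3.2] w 26.2 q [0.37 0.23 1.93 0.01 0.95 1.27]
```

Request:
play_rows --series '[{"fingers": 0.8, "dx": 0, "dy": 0, "dz": 0, "turn": 0}, {"fingers": 0.4, "dx": 0, "dy": 0, "dz": 0, "turn": 0}, {"fingers": 0.36, "dx": 0, "dy": 0, "dz": 0, "turn": 0}, {"fingers": 0.32, "dx": 0, "dy": 0, "dz": 0, "turn": 0}, {"fingers": 0.28, "dx": 0, "dy": 0, "dz": 0, "turn": 0}, {"fingers": 0.2, "dx": 0, "dy": 0, "dz": 0, "turn": 0}, {"fingers": 0, "dx": 0, "dy": 0, "dz": 0, "turn": 0}, {"fingers": -0.5, "dx": 0, "dy": 0, "dz": 0, "turn": 0}, {"fingers": -1, "dx": 0, "dy": 0, "dz": 0, "turn": 0}, {"fingers": -1, "dx": 0, "dy": 0, "dz": 0, "turn": 0}, {"fingers": -1, "dx": 0, "dy": 0, "dz": 0, "turn": 0}, {"fingers": -1, "dx": 0, "dy": 0, "dz": 8, "turn": 0}]' --squeeze 20

```text
clock: 46.97
position: [0.4105, 0.2397, 0.1196]
ee_rot: [-0.014, 0.9, -0.435, 0.006]
contact_force: [0.1, -0.2, 0.6]
width: 0.0857
```

Request:
play_rows --series '[{"fingers": -1, "dx": 0, "dy": 0, "dz": 10, "turn": 0}, {"fingers": -1, "dx": 0, "dy": 0, "dz": 15, "turn": 0}, {"fingers": -1, "dx": 0, "dy": 0, "dz": 20, "turn": 0}, {"fingers": -1, "dx": 0, "dy": 0, "dz": 20, "turn": 0}, {"fingers": -1, "dx": 0, "dy": 0, "dz": 20, "turn": 0}, {"fingers": -1, "dx": 5, "dy": -20, "dz": 10, "turn": 0}, {"fingers": -1, "dx": 5, "dy": -30, "dz": 0, "turn": 0}, {"fingers": -1, "dx": 5, "dy": -30, "dz": 0, "turn": 0}, {"fingers": -1, "dx": 5, "dy": -30, "dz": 0, "turn": 0}, {"fingers": -1, "dx": 5, "dy": -30, "dz": 0, "turn": 0}, {"fingers": -1, "dx": 5, "dy": -30, "dz": 0, "turn": 0}, {"fingers": -1, "dx": 5, "dy": -30, "dz": 0, "turn": 0}, {"fingers": -1, "dx": 5, "dy": -30, "dz": 0, "turn": 0}, {"fingers": -1, "dx": 5, "dy": -30, "dz": 0, "turn": 0}, {"fingers": -1, "dx": 5, "dy": -30, "dz": 0, "turn": 0}, {"fingers": -1, "dx": 0, "dy": 0, "dz": 0, "turn": 0}, {"fingers": -1, "dx": 0, "dy": 0, "dz": 0, "turn": 0}]'

```text
clock: 48.38
position: [0.4634, -0.0637, 0.2335]
ee_rot: [-0.018, 0.901, -0.432, 0.015]
contact_force: [-0.5, 0.1, -0.8]
width: 0.0851
```

```bash
python3 st.py; python3 chk.py c6 weight caul
```

```text
t 48.38 pos [463.4 -63.7 233.5] yaw -51.28 zax [ 0.043  0.019 -0.999] F [-0.5  0.1 -0.8] w 85.1 q [-0.31  0.1   1.76  0.03  1.25  0.58]
weight top (array([406.3, 242.8,  -1. ]), np.float64(0.071))
weight scene None
caul top (array([ 4.087e+02,  2.382e+02, -4.000e-01]), np.float64(1.008))
caul scene (array([405.1, 237.8,   4.1]), np.float64(0.741))
```

View pics/c6.png

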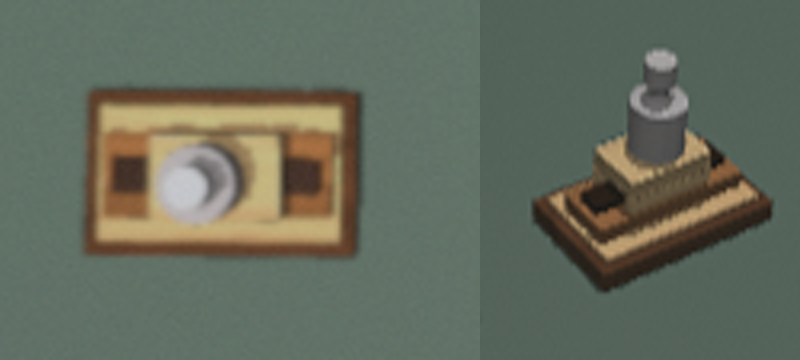

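The stack stands upright with the arm clear. I'll measure the weight's offset by colour segmentation in both cameras.

Run:
```python
from fit import *
for n in("top","scene"):
    im=get_image(n); p=im["pixels"].astype(int); c=w2pix(im,[[.408,.239,.085]])[0]
    sat=(p.max(2)-p.min(2))/(p.max(2)+1)
    m=(sat<.15)&(p.max(2)>60 if n=="top" else p.max(2)>45); r=np.zeros_like(m); x,y=c.astype(int); r[y-26:y+24,x-18:x+18]=1; m&=r
    k,lab,st,_=cv2.connectedComponentsWithStats(m.astype(np.uint8)); m=lab==1+st[1:,4].argmax()
    print(n,m.sum(),*fit("weight",[(im,m)],(.408,.239,0),.056))
    for d in [(.4077,.2384)]:
        s=sil(im,M["weight"],(*d,0),.056,(x-40,y-40,80,80)); big=cv2.resize(im["pixels"][y-40:y+40,x-40:x+40],None,fx=5,fy=5,interpolation=2)
        cs=cv2.findContours((cv2.resize(s,None,fx=5,fy=5)>.5).astype(np.uint8),0,2)[0]; cv2.drawContours(big,cs,-1,(255,0,0),1)
    if n=="top": A=big
cv2.imwrite("pics/c7.png",np.hstack([A,big])[:,:,::-1])
```

```text
top 326 [ 4.070e+02  2.429e+02 -1.000e-01] 0.136
scene 449 [403.7 241.9   5.5] 0.058
```

View pics/c7.png

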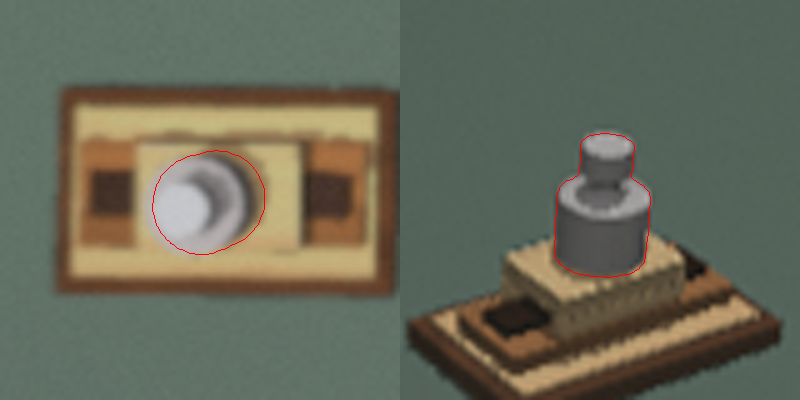

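Both cameras agree that the weight stands upright but about 4 mm towards +y of the caul's centre; the red outline marks the centred position. There's plenty of time, so I'll correct it by lifting it slightly and setting it down again.

Request:
play_rows --series '[{"fingers": -1, "dx": -3, "dy": 10, "dz": 0, "turn": 0}, {"fingers": -1, "dx": -3.5, "dy": 20, "dz": 0, "turn": 0}, {"fingers": -1, "dx": -3.5, "dy": 20, "dz": 0, "turn": 0}, {"fingers": -1, "dx": -3.5, "dy": 20, "dz": 0, "turn": 0}, {"fingers": -1, "dx": -3.5, "dy": 20, "dz": 0, "turn": 0}, {"fingers": -1, "dx": -3.5, "dy": 20, "dz": 0, "turn": 0}, {"fingers": -1, "dx": -3.5, "dy": 20, "dz": 0, "turn": 0}, {"fingers": -1, "dx": -3.5, "dy": 20, "dz": 0, "turn": 0}, {"fingers": -1, "dx": -3.5, "dy": 20, "dz": 0, "turn": 0}, {"fingers": -1, "dx": -3.5, "dy": 20, "dz": 0, "turn": 0}, {"fingers": -1, "dx": -3.5, "dy": 20, "dz": 0, "turn": 0}, {"fingers": -1, "dx": -3.5, "dy": 20, "dz": 0, "turn": 0}, {"fingers": -1, "dx": -3.5, "dy": 20, "dz": 0, "turn": 0}, {"fingers": -1, "dx": -3.5, "dy": 20, "dz": 0, "turn": 0}, {"fingers": -1, "dx": -3.5, "dy": 20, "dz": 0, "turn": 0}, {"fingers": -1, "dx": 0, "dy": 8, "dz": 0, "turn": 0}, {"fingers": -1, "dx": 0, "dy": 0, "dz": 0, "turn": 0}, {"fingers": -1, "dx": 0, "dy": 0, "dz": 0, "turn": 0}]'

```text
clock: 50.28
position: [0.3944, 0.2647, 0.2332]
ee_rot: [-0.02, 0.905, -0.425, 0.011]
contact_force: [-1.0, -0.0, 0.1]
width: 0.0855
```

```bash
python3 st.py
```

```text
t 50.28 pos [394.4 264.7 233.2] yaw -50.26 zax [ 0.037  0.026 -0.999] F [-1.  -0.   0.1] w 85.5 q [0.44 0.11 1.75 0.01 1.24 1.31]
```

Request:
play_rows --series '[{"fingers": -1, "dx": 5, "dy": -8, "dz": 0, "turn": 0}, {"fingers": -1, "dx": 5, "dy": -8, "dz": 0, "turn": 0}, {"fingers": -1, "dx": 4, "dy": -7, "dz": 0, "turn": 0}, {"fingers": -1, "dx": 0, "dy": 0, "dz": -10, "turn": 0}, {"fingers": -1, "dx": 0, "dy": 0, "dz": -15, "turn": 0}, {"fingers": -1, "dx": 0, "dy": 0, "dz": -15, "turn": 0}, {"fingers": -1, "dx": 0, "dy": 0, "dz": -15, "turn": 0}, {"fingers": -1, "dx": 0, "dy": 0, "dz": -12, "turn": 0}, {"fingers": -1, "dx": 0, "dy": 0, "dz": -5, "turn": 0}, {"fingers": -1, "dx": 0, "dy": 0, "dz": 0, "turn": 0}, {"fingers": -1, "dx": 0, "dy": 0, "dz": 0, "turn": 0}]'

```text
clock: 51.2
position: [0.4119, 0.2287, 0.1554]
ee_rot: [-0.018, 0.902, -0.432, 0.012]
contact_force: [-0.4, -0.2, -0.1]
width: 0.0855
```

```bash
python3 st.py
```

```text
t 51.2 pos [411.9 228.7 155.4] yaw -51.16 zax [ 0.037  0.022 -0.999] F [-0.4 -0.2 -0.1] w 85.5 q [0.35 0.17 1.89 0.01 1.05 1.24]
```

Request:
play_rows --series '[{"fingers": -1, "dx": -2, "dy": 6, "dz": 0, "turn": 0}, {"fingers": -1, "dx": -1, "dy": 5, "dz": 0, "turn": 0}, {"fingers": -1, "dx": 0, "dy": 0, "dz": -10, "turn": 0}, {"fingers": -1, "dx": 0, "dy": 0, "dz": -8, "turn": 0}, {"fingers": -1, "dx": 0, "dy": 0, "dz": 0, "turn": 0}, {"fingers": -1, "dx": 0, "dy": 0, "dz": 0, "turn": 0}]'

```text
clock: 51.7
position: [0.4112, 0.2426, 0.1401]
ee_rot: [-0.021, 0.902, -0.432, 0.015]
contact_force: [1.2, -0.7, 0.2]
width: 0.0855
```

```bash
python3 st.py
```

```text
t 51.7 pos [411.2 242.6 140.1] yaw -51.22 zax [ 0.045  0.026 -0.999] F [ 1.2 -0.7  0.2] w 85.5 q [0.38 0.19 1.9  0.01 1.   1.27]
```

Request:
play_rows --series '[{"fingers": -1, "dx": -2, "dy": -2, "dz": -6, "turn": 0}, {"fingers": -1, "dx": -1, "dy": 0, "dz": -8, "turn": 0}, {"fingers": -1, "dx": -1, "dy": 0, "dz": -8, "turn": 0}, {"fingers": -1, "dx": 0, "dy": 0, "dz": -4, "turn": 0}, {"fingers": -1, "dx": 0, "dy": 0, "dz": 0, "turn": 0}, {"fingers": -1, "dx": 0, "dy": 0, "dz": 0, "turn": 0}]'

```text
clock: 52.2
position: [0.4067, 0.2407, 0.1121]
ee_rot: [-0.022, 0.902, -0.432, 0.015]
contact_force: [-0.4, -0.3, -0.6]
width: 0.0854
```

```bash
python3 st.py
```

```text
t 52.2 pos [406.7 240.7 112.1] yaw -51.2 zax [ 0.045  0.026 -0.999] F [-0.4 -0.3 -0.6] w 85.4 q [0.38 0.22 1.95 0.01 0.92 1.27]
```

Request:
play_rows --series '[{"fingers": -1, "dx": 2.5, "dy": -1, "dz": 0, "turn": 0}, {"fingers": -1, "dx": 0, "dy": 0, "dz": 0, "turn": 0}, {"fingers": 0, "dx": 0, "dy": 0, "dz": 0, "turn": 0}, {"fingers": 0, "dx": 0, "dy": 0, "dz": 0, "turn": 0}, {"fingers": 0.2, "dx": 0, "dy": 0, "dz": 0, "turn": 0}, {"fingers": 0.3, "dx": 0, "dy": 0, "dz": 0, "turn": 0}, {"fingers": 0.4, "dx": 0, "dy": 0, "dz": 0, "turn": 0}, {"fingers": 0.6, "dx": 0, "dy": 0, "dz": 0, "turn": 0}, {"fingers": 0.8, "dx": 0, "dy": 0, "dz": 0, "turn": 0}, {"fingers": 0.8, "dx": 0, "dy": 0, "dz": 0, "turn": 0}]' --squeeze 50

```text
clock: 53.03
position: [0.4102, 0.2404, 0.1131]
ee_rot: [-0.023, 0.901, -0.432, 0.015]
contact_force: [0.1, 0.9, 0.4]
width: 0.026
```

```bash
python3 st.py
```

```text
t 53.03 pos [410.2 240.4 113.1] yaw -51.24 zax [ 0.047  0.028 -0.999] F [0.1 0.9 0.4] w 26.0 q [0.38 0.22 1.95 0.01 0.92 1.26]
```

Request:
play_rows --series '[{"fingers": 0.8, "dx": 0, "dy": 0, "dz": 2, "turn": 0}, {"fingers": 0.8, "dx": 0, "dy": 0, "dz": 2, "turn": 0}, {"fingers": 0.8, "dx": 0, "dy": 0, "dz": 1, "turn": 0}, {"fingers": 0.8, "dx": 0, "dy": 0, "dz": 0, "turn": 0}, {"fingers": 0.8, "dx": 0, "dy": 0, "dz": 0, "turn": 0}]'

```text
clock: 53.45
position: [0.4074, 0.2387, 0.1158]
ee_rot: [-0.019, 0.902, -0.432, 0.013]
contact_force: [-0.3, 0.4, -5.4]
width: 0.0258
```

```bash
python3 st.py
```

```text
t 53.45 pos [407.4 238.7 115.8] yaw -51.21 zax [ 0.04   0.024 -0.999] F [-0.3  0.4 -5.4] w 25.8 q [0.38 0.21 1.94 0.01 0.94 1.27]
```

Request:
play_rows --series '[{"fingers": 0.8, "dx": 3, "dy": -2.5, "dz": 0, "turn": 0}, {"fingers": 0.8, "dx": 0, "dy": 0, "dz": 0, "turn": 0}, {"fingers": 0.8, "dx": 0, "dy": 0, "dz": -0.8, "turn": 0}, {"fingers": 0.8, "dx": 0, "dy": 0, "dz": 0, "turn": 0}]'

```text
clock: 53.78
position: [0.4103, 0.2355, 0.1143]
ee_rot: [-0.019, 0.902, -0.432, 0.013]
contact_force: [0.8, -0.9, -4.9]
width: 0.0263
```

```bash
python3 st.py
```

```text
t 53.78 pos [410.3 235.5 114.3] yaw -51.21 zax [ 0.039  0.023 -0.999] F [ 0.8 -0.9 -4.9] w 26.3 q [0.37 0.22 1.94 0.01 0.94 1.26]
```

Request:
play_rows --series '[{"fingers": 0.8, "dx": 0, "dy": 0.8, "dz": -0.7, "turn": 0}, {"fingers": 0.8, "dx": 0, "dy": 0, "dz": -0.6, "turn": 0}, {"fingers": 0.8, "dx": 0, "dy": 0, "dz": -0.6, "turn": 0}, {"fingers": 0.8, "dx": 0, "dy": 0, "dz": 0, "turn": 0}]'

```text
clock: 54.12
position: [0.4114, 0.2368, 0.1133]
ee_rot: [-0.02, 0.902, -0.432, 0.013]
contact_force: [-0.0, -0.1, -3.6]
width: 0.0259
```

```bash
python3 st.py
```

```text
t 54.12 pos [411.4 236.8 113.3] yaw -51.21 zax [ 0.041  0.024 -0.999] F [-0.  -0.1 -3.6] w 25.9 q [0.37 0.22 1.94 0.01 0.93 1.26]
```

Touching down now. Releasing gradually and retreating.

Request:
play_rows --series '[{"fingers": 0.8, "dx": 0, "dy": 0, "dz": -0.5, "turn": 0}, {"fingers": 0.4, "dx": 0, "dy": 0, "dz": 0, "turn": 0}, {"fingers": 0.36, "dx": 0, "dy": 0, "dz": 0, "turn": 0}, {"fingers": 0.32, "dx": 0, "dy": 0, "dz": 0, "turn": 0}, {"fingers": 0.28, "dx": 0, "dy": 0, "dz": 0, "turn": 0}, {"fingers": 0.2, "dx": 0, "dy": 0, "dz": 0, "turn": 0}, {"fingers": 0, "dx": 0, "dy": 0, "dz": 0, "turn": 0}, {"fingers": -0.5, "dx": 0, "dy": 0, "dz": 0, "turn": 0}, {"fingers": -1, "dx": 0, "dy": 0, "dz": 0, "turn": 0}, {"fingers": -1, "dx": 0, "dy": 0, "dz": 0, "turn": 0}, {"fingers": -1, "dx": 0, "dy": 0, "dz": 0, "turn": 0}, {"fingers": -1, "dx": 0, "dy": 0, "dz": 8, "turn": 0}]' --squeeze 20

```text
clock: 55.12
position: [0.4128, 0.2376, 0.1221]
ee_rot: [-0.021, 0.902, -0.432, 0.015]
contact_force: [-0.6, -0.2, 0.1]
width: 0.0854
```

Request:
play_rows --series '[{"fingers": -1, "dx": 0, "dy": 0, "dz": 10, "turn": 0}, {"fingers": -1, "dx": 0, "dy": 0, "dz": 15, "turn": 0}, {"fingers": -1, "dx": 0, "dy": 0, "dz": 20, "turn": 0}, {"fingers": -1, "dx": 0, "dy": 0, "dz": 20, "turn": 0}, {"fingers": -1, "dx": 0, "dy": 0, "dz": 20, "turn": 0}, {"fingers": -1, "dx": 5, "dy": -20, "dz": 10, "turn": 0}, {"fingers": -1, "dx": 5, "dy": -30, "dz": 0, "turn": 0}, {"fingers": -1, "dx": 5, "dy": -30, "dz": 0, "turn": 0}, {"fingers": -1, "dx": 5, "dy": -30, "dz": 0, "turn": 0}, {"fingers": -1, "dx": 5, "dy": -30, "dz": 0, "turn": 0}, {"fingers": -1, "dx": 5, "dy": -30, "dz": 0, "turn": 0}, {"fingers": -1, "dx": 5, "dy": -30, "dz": 0, "turn": 0}, {"fingers": -1, "dx": 5, "dy": -30, "dz": 0, "turn": 0}, {"fingers": -1, "dx": 5, "dy": -30, "dz": 0, "turn": 0}, {"fingers": -1, "dx": 5, "dy": -30, "dz": 0, "turn": 0}, {"fingers": -1, "dx": 0, "dy": 0, "dz": 0, "turn": 0}, {"fingers": -1, "dx": 0, "dy": 0, "dz": 0, "turn": 0}]'

```text
clock: 56.53
position: [0.4654, -0.0655, 0.2356]
ee_rot: [-0.025, 0.902, -0.43, 0.023]
contact_force: [0.2, 0.7, 0.2]
width: 0.0856
```

```bash
python3 st.py;  python3 - <<'E'
from fit import *
for n in("top","scene"):
    im=get_image(n); p=im["pixels"].astype(int); c=w2pix(im,[[.408,.239,.085]])[0]
    sat=(p.max(2)-p.min(2))/(p.max(2)+1)
    m=(sat<.15)&(p.max(2)>60 if n=="top" else p.max(2)>45); r=np.zeros_like(m); x,y=c.astype(int); r[y-26:y+24,x-18:x+18]=1; m&=r
    k,lab,st,_=cv2.connectedComponentsWithStats(m.astype(np.uint8)); m=lab==1+st[1:,4].argmax()
    print(n,m.sum(),*fit("weight",[(im,m)],(.408,.239,0),.056))
    for o in ("glue","hammer","tape"):
        mm=masks_of(im,o); print(o,[np.round(q["xy"]) for q in mm[:1]])
    big=cv2.resize(im["pixels"][y-40:y+40,x-40:x+40],None,fx=5,fy=5,interpolation=2)
    if n=="top": A=big
cv2.imwrite("pics/c8.png",np.hstack([A,big])[:,:,::-1])
E
```

```text
t 56.53 pos [465.4 -65.5 235.6] yaw -50.96 zax [ 0.063  0.026 -0.998] F [0.2 0.7 0.2] w 85.6 q [-0.32  0.09  1.76  0.05  1.24  0.55]
top 319 [408.  239.    4.6] 0.154
glue [array([140., 214.])]
hammer []
tape [array([291., 153.])]
scene 454 [405.  237.6   4.7] 0.084
glue [array([460., 197.])]
hammer [array([120., 383.])]
tape [array([380., 310.])]
```

View pics/c8.png

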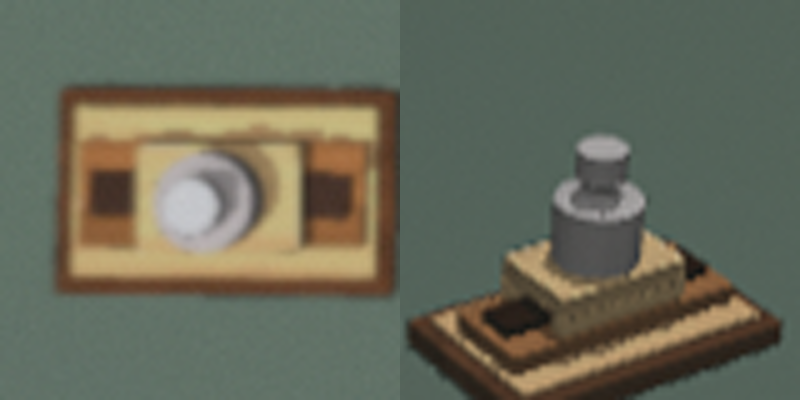

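The weight now stands upright within about 2 mm of the caul's centre (top fit 408.0, 239.0 against the caul's 407.7, 238.4). The stack is otherwise unmoved and the arm is clear.

```bash
python3 -c "
from rig import *
print(sign_off())"
```

```text
the job is handed in; nothing more can be done
None
```

The stack is built and handed in at about 57 s of the 112 s allowed. From the bottom up, it is the larger brown backing plate, the bridge that started farthest from the base, the caul over the bridge, and the iron weight upright on top. I set the weight down twice: the first time it stood about 4 mm off the caul's centre, so I lifted it a few millimetres and re-placed it.

**Last checks:**
- **Backing plate:** within about 1.3 mm of the board's centre in both cameras. The overhead fit gives the same angle as the board; the scene fit's yaw is a few degrees different, which I took as noise.
- **Bridge:** about 1.6 mm from the plate's centre, from the scene camera only, because the arm blocked the overhead view.
- **Caul:** the height at release matched fully home. It is about 2–3 mm towards −y of the bridge and roughly 3–4 mm from the plate's centre; I left it there.
- **Weight:** upright, within about 1 mm of the caul's centre in the overhead view and about 2 mm in the scene view.
- **Forces:** I saw none above about 6 N at the end of any move; values within a move aren't reported.
- **Glue, tape and hammer:** the glue and tape are where they started. The overhead network reported the tape about 6 pixels off, but the scene camera shows it unmoved. The hammer was missed in the last overhead picture, but the scene camera has it in place.

The cameras differ from each other by 2–3 mm throughout, so offsets smaller than that are not certain.

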